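# Change over the kiln-prop rinse basket

## Task

Pick up the mesh rinse basket by its handle and tip it, spout low over the grey drying tray, so that all the rinsed tube props roll out through the spout into the tray; do not touch those props with the gripper. Stand the empty basket back upright and squarely on the middle of its drip rack, facing as before, and let go of it, then refill it with every round tube prop from the crate for the next rinse. Leave the square posts in the crate, and do not disturb the dishes.

Things in the scene. Friction and masses are not known exactly. Their poses are not given: they have to be found in the camera images.
- basket: loose steel-mesh rinse basket on the drip rack, 186 (x) by 94 (y) mm, rim 50 mm high, 0.3 kg; origin under its centre at its feet; +x its closed rear end, -x its notched spout end, z up. Inside 180 by 88 mm; the floor is level, 5 mm up, from the rear to 15 mm past the centre, then slopes to 16 mm up at the spout end, so props laid across there roll to the rear
- basket_grip (a point): centre of the basket's handle: a flat-sided black bar 12 mm thick (along basket x), 24 mm high and 92 mm long (along basket y) between two legs, 85 mm above the feet and 25 mm to the rear of the basket's centre; same axes as the basket; take it from above, the fingers closing along basket x
- basket_spout (a point): middle of the spout's lip, 127 mm from the basket's centre towards -x and 29 mm above the feet; basket axes. The spout is a 80 mm wide notch in the end wall with a chute rising 14 mm to the lip; props lying across roll out over it when the basket is tipped 25 to 45 degrees, spout down
- rack: fixed drip rack, a slatted wooden board 270 mm (x) by 150 mm (y), 20 mm high, to one side of the tray; origin under its centre; the basket's spout starts towards its -x end
- rack_top (a point): centre of the drip rack's top, 20 mm above the table; same axes as the rack
- tray: fixed grey drying tray in the middle, outside 250 mm (x) by 220 mm (y) by 50 mm high, walls and floor about 6 mm; origin under its centre
- crate: fixed plywood crate on the other side, outside 272 mm (x) by 220 mm (y) by 60 mm high, walls and floor about 6 mm; origin under its centre; holds dusty tube props mixed with square posts; rack and crate may be on either side
- clean0_mid (a point): centre of a rinsed tube prop (white ceramic round tube, 36 mm diameter, 60 mm long, 80 g, its axis is y) that starts in the basket; two or three of them are present
- clean1_mid (a point): centre of a rinsed tube prop (white ceramic round tube, 36 mm diameter, 60 mm long, 80 g, its axis is y) that starts in the basket; two or three of them are present
- clean2_mid (a point): centre of a rinsed tube prop (white ceramic round tube, 36 mm diameter, 60 mm long, 80 g, its axis is y) that starts in the basket; two or three of them are present
- dusty0_mid (a point): centre of a dusty tube prop (the same round tube, 36 mm diameter, 60 mm long, 80 g, its axis is y) that starts lying in the crate; two to four of them are present
- dusty1_mid (a point): centre of a dusty tube prop (the same round tube, 36 mm diameter, 60 mm long, 80 g, its axis is y) that starts lying in the crate; two to four of them are present
- dusty2_mid (a point): centre of a dusty tube prop (the same round tube, 36 mm diameter, 60 mm long, 80 g, its axis is y) that starts lying in the crate; two to four of them are present
- dusty3_mid (a point): centre of a dusty tube prop (the same round tube, 36 mm diameter, 60 mm long, 80 g, its axis is y) that starts lying in the crate; two to four of them are present
- post0_mid (a point): centre of a square ceramic post, 34 by 84 by 34 mm (x, y, z), lying in the crate, where it stays
- post1_mid (a point): centre of a square ceramic post, 34 by 84 by 34 mm (x, y, z), lying in the crate, where it stays
- dish0: painted lidded porcelain dish, 88 mm across, 58 mm high, beyond the tray; origin under its centre; bystander
- dish1: painted lidded porcelain dish, 88 mm across, 58 mm high, beyond the tray; origin under its centre; bystander
There are look-alikes about, which are no part of the job. What is shaped like the part that bears post1_mid but purple is not meant.

How it is judged (in metres and radians):
On the way, in this order (a step that is already met when the one before it is completed fails the run):
1. the basket is held tipped, spout down and low over the tray (lip under 0.16 m above the table), by at least 7 degrees (angle between basket's own x axis and vertical below 1.45 rad and height (world z) of basket_spout below 0.16 m and x of basket_spout in the frame of tray between -0.125 and 0.125 m and y of basket_spout in the frame of tray between -0.11 and 0.11 m), for 0.1 s.
2. all rinsed props lie in the tray (x of clean0_mid in the frame of tray between -0.12 and 0.12 m and y of clean0_mid in the frame of tray between -0.105 and 0.105 m and z of clean0_mid in the frame of tray between 0 and 0.075 m and x of clean1_mid in the frame of tray between -0.12 and 0.12 m and y of clean1_mid in the frame of tray between -0.105 and 0.105 m and z of clean1_mid in the frame of tray between 0 and 0.075 m and x of clean2_mid in the frame of tray between -0.12 and 0.12 m and y of clean2_mid in the frame of tray between -0.105 and 0.105 m and z of clean2_mid in the frame of tray between 0 and 0.075 m), for 0.2 s.
3. the empty basket stands upright and squarely on the middle of the rack, let go (x of basket_spout in the frame of rack below -0.07 m and horizontal distance between basket and rack_top below 0.04 m and angle between basket's own z axis and vertical below 0.1 rad and angle between the x axis of basket and the x axis of rack, either way round below 0.3 rad and z of basket in the frame of rack_top between -0.01 and 0.012 m and contact force between the fingers and basket below 0.5 N), for 0.3 s.
At the end, for the whole second after the job is handed in: every rinsed prop in the tray; the basket at rest, upright within 0.1 rad on the rack, within 40 mm of its middle and 0.3 rad of its direction, spout towards the rack's -x end as at the start; every dusty tube prop inside the basket; the square posts still in the crate (all of step 2 and x of basket_spout in the frame of rack below -0.07 m and horizontal distance between basket and rack_top below 0.04 m and angle between basket's own z axis and vertical below 0.1 rad and angle between the x axis of basket and the x axis of rack, either way round below 0.3 rad and z of basket in the frame of rack_top between -0.01 and 0.012 m and x of dusty0_mid in the frame of basket between -0.095 and 0.095 m and y of dusty0_mid in the frame of basket between -0.05 and 0.05 m and z of dusty0_mid in the frame of basket between 0.01 and 0.075 m and x of dusty1_mid in the frame of basket between -0.095 and 0.095 m and y of dusty1_mid in the frame of basket between -0.05 and 0.05 m and z of dusty1_mid in the frame of basket between 0.01 and 0.075 m and x of dusty2_mid in the frame of basket between -0.095 and 0.095 m and y of dusty2_mid in the frame of basket between -0.05 and 0.05 m and z of dusty2_mid in the frame of basket between 0.01 and 0.075 m and x of dusty3_mid in the frame of basket between -0.095 and 0.095 m and y of dusty3_mid in the frame of basket between -0.05 and 0.05 m and z of dusty3_mid in the frame of basket between 0.01 and 0.075 m and x of post0_mid in the frame of crate between -0.136 and 0.136 m and y of post0_mid in the frame of crate between -0.11 and 0.11 m and z of post0_mid in the frame of crate between 0 and 0.07 m and x of post1_mid in the frame of crate between -0.136 and 0.136 m and y of post1_mid in the frame of crate between -0.11 and 0.11 m and z of post1_mid in the frame of crate between 0 and 0.07 m and linear speed of basket below 0.03 m/s); the robot touches nothing.
It fails at once if the gripper handles a rinsed prop (contact force between the fingers and clean0 above 1.5 N or contact force between the fingers and clean1 above 1.5 N or contact force between the fingers and clean2 above 1.5 N).
It fails at once if dish0 is pushed away or tipped (distance of dish0 from where it was at the start of the episode above 0.04 m or angle between dish0's own z axis and vertical above 0.5 rad).
It fails at once if dish1 is pushed away or tipped (distance of dish1 from where it was at the start of the episode above 0.04 m or angle between dish1's own z axis and vertical above 0.5 rad).
Of clean0, clean1, clean2 only 2 to 3 are there at a start; the rules pass over those that are not, and their reading is None.
Of dusty0, dusty1, dusty2, dusty3 only 2 to 4 are there at a start; the rules pass over those that are not, and their reading is None.
At some moment in a run one of dusty0, dusty1, dusty2, dusty3 may be knocked a few centimetres aside while the robot is not near it.
It also fails if it takes over 210 s, if anything falls off the work surface, if the arm or the gripper's body presses on something with over 40 N, if the wrist force passes 120 N, or if a joint passes its speed limit or range.

## Robot

A 6-joint arm with a two-finger parallel gripper is mounted at the origin on the work surface. World frame = base frame: x ahead of the robot, y to its left, z up, the work surface at z = 0. Lengths are in m, angles in degrees, forces in N, time in s.
With the tool pointing down it reaches from about 0.4 to 0.825 m from the base axis. Payload 7 kg.
Tool frame: the origin (TCP) lies on the front face of the gripper's body, between the roots of the fingers; the fingertips stand 66 mm ahead of it and the grasp point (between the pads) lies 47 mm ahead of it; z points along the fingers, y is the line along which they close (so a half turn about z gives the same grasp; the last joint's range is limited). The gripper opens to 88 mm and grips with 3 to 60 N. Pads are 19 mm wide; open, the fingers measure 130 mm over their backs; the gripper's body (78 mm by 193 mm) begins 47 mm behind the grasp point.
Start: joints at [86.007, 20.546, 0.682, 0, -70.136, -16.507], TCP at [0.236, 0.632, 0.292] pointing down, gripper open.
Joint ranges: [-176.03, 176.03], [-82.01, 121.73], [-58.28, 71.71], [-173.87, 95.51], [-174.79, -0.11], [-173.66, 173.66]. Speed limits (degrees/s): [136.94, 136.94, 172.46, 180, 180, 180].

## Interface

Orientations are given as [roll, pitch, yaw] about the fixed x, y, z axes, in that order (R = Rz(yaw) Ry(pitch) Rx(roll)).
In Python, from plant import ctrl gives the robot as it stands.
- The arm moves only by the tool send_rows, never from a script. Its argument "deltas" is a list of rows, each a list of 2 entries, a list of its own where there are three numbers: the shift along the tool's x, y, z each as a share of 800 mm, from -1 to 1, then the turn about the tool's z as a share of 90 degrees, from -1 to 1. A call has exactly 5 rows; each row is the pose to reach, as a shift and turn from the pose commanded when the call began, along the tool's axes at that moment; what a row does not reach only later rows make up. A row lasts 1/12 s, in which the tool goes at most 41.7 mm and 7.16 degrees, less where a joint would pass 70% of its speed; a pose out of reach is approached as far as the arm can. A call with a number of a shift or a turn outside -1 to 1 is refused whole. A call with a gripper value outside its range is refused whole. "gripper" is the opening, from 0 (shut) to 1 (fully open), set as the call begins (left out, the last holds). The fingers move at their own pace and stop on an object; the grip force is fixed at half the most. Time passes only in rows, so rows that repeat a pose let the fingers close, or fill a call up. It gives the time, the measured TCP pose, the force, the opening and the grip force at its end, in the units of the state.
- ctrl.get_obs(): the state, without advancing time (a new reading comes with each control period).
- ctrl.snapshot(name): name is "side" or "top"; returns a dict with "color" (420x560x3 uint8, red, green, blue), "vertical_fov" (degrees; the focal length in pixels is half the picture's height over the tangent of half this angle, whatever the lens; pixels are square), "cx", "cy" (the principal point, pixels), "rvec" (rotation vector, rad) and "tvec" (3), from world to camera coordinates, as OpenCV has them. Camera axes: x right, y down, z forward; pixel columns grow to the right and rows downward; lengths in m; the calibration is good to about 2 mm. A picture is of the moment at which its call begins. There is no depth.
- ctrl.close_job(): hands the job in; it is judged then, once.
Trained networks look in a picture, given as the dict that the camera call returned (one of the last four; its "shot" number tells which), for a name from the list of things; names that differ only in an ending like _2 or _b are one class to them, and where a whole thing is asked for, a point or a joint stands for the part that bears it (a point fixed in the world has none). Each returns a list of dicts, best first, with "conf" (0 to 1); they miss things now and then, are a little off and sometimes report something else, mostly with a low value. They report only what shows in the picture. A call takes as long as a camera call. They do not tell look-alikes from the thing itself.
- ctrl.boxes_of(picture, thing): "xy" ([column, row] as shares, 0 to 1, of the picture: columns of its width, rows of its height, amid what is visible of it).
- ctrl.cut_out(picture, thing): "pixels" (420x560 bool, what is visible of it) and "xy" ([column, row] as shares, 0 to 1, of the picture: columns of its width, rows of its height, amid what is visible of it).
The state is a dict: "clock": time; "joint_pos": joint angles; "qvel": joint speeds; "tau": joint torques, N m; "tool_pos": TCP position; "orientation": TCP orientation; "force": force on the tool from outside, world axes, zero at the start; "moment": the same for the moment, N m; "opening": finger opening in m; "gripper_force": force on a finger pad.
Only numpy, scipy, OpenCV 4.12 (cv2) and the standard library are available. Lean on these libraries where they do the work, as an engineer would, in place of code of your own. Each camera call takes 0.05 s, during which the arm holds its last target. There are 200 camera calls.

## Working session

There is one attempt and no reset: what is moved stays moved. The work goes in short steps, Python scripts to look and compute and a tool call to move; the robot and the scene stay as the last step left them, time stands still between calls to the robot, and variables do not carry over. Pictures are saved under pics/ and viewed, at most 14 in all, crops included, and the job is handed in when it is done.

Besides the shell and the picture viewer there is one more tool, called in YAML: its name, and indented under it one key for each argument. send_rows: Moves the arm, as the interface text tells. Shift numbers are shares of 800 mm and turn numbers shares of 90 degrees, none past 1 either way. Its arguments: {"type":"object","properties":{"deltas":{"type":"array","items":{"type":"array"}},"gripper":{"type":"number"}},"required":["deltas"]}

```bash
ls; mkdir -p pics
python3 - <<'E'
from plant import ctrl
import cv2,numpy as np
o=ctrl.get_obs();print({k:np.round(v,3).tolist() for k,v in o.items()})
for n in("top","side"):
    s=ctrl.snapshot(n);cv2.imwrite(f"pics/{n}0.png",s["color"][:,:,::-1])
    print(n,{k:(np.round(v,4).tolist()) for k,v in s.items() if k!="color"})
    for t in["basket","basket_grip","basket_spout","rack","tray","crate","clean0_mid","dusty0_mid","post0_mid","dish0"]:
        print(t,[(np.round(np.array(d["xy"])*[560,420]).tolist(),round(d["conf"],2)) for d in ctrl.boxes_of(s,t)])
E
```

```text
pics
{'clock': 0.0, 'joint_pos': [86.005, 20.592, 0.633, -0.019, -70.134, -16.508], 'qvel': [-0.022, 0.054, -0.019, -0.072, 0.081, 0.0], 'tau': [-0.002, -58.272, 29.305, 6.997, 0.007, -0.0], 'tool_pos': [0.236, 0.632, 0.291], 'orientation': [179.906, -0.009, -20.51], 'force': [-0.173, -0.323, 0.48], 'moment': [-0.031, -0.03, -0.004], 'gripper_force': 0.0, 'opening': 0.088}
top {'vertical_fov': 51.9464, 'cx': 285.9425, 'cy': 211.9775, 'rvec': [2.1624, -2.0632, 0.216], 'tvec': [-0.158, 0.4796, 1.3429], 'shot': 1}
basket [([155.0, 210.0], 0.82)]
basket_grip [([153.0, 206.0], 0.76), ([161.0, 212.0], 0.55)]
basket_spout [([153.0, 210.0], 0.79)]
rack [([161.0, 213.0], 0.79)]
tray [([244.0, 209.0], 0.63), ([153.0, 207.0], 0.3), ([362.0, 194.0], 0.29)]
crate [([350.0, 220.0], 0.69)]
clean0_mid [([151.0, 178.0], 0.57)]
dusty0_mid [([244.0, 209.0], 0.71)]
post0_mid [([365.0, 192.0], 0.84)]
dish0 [([305.0, 139.0], 0.88), ([203.0, 134.0], 0.87)]
side {'vertical_fov': 51.3845, 'cx': 286.1472, 'cy': 205.0425, 'rvec': [0.2715, -2.8595, 1.1067], 'tvec': [0.4464, 0.2545, 1.1399], 'shot': 2}
basket [([252.0, 375.0], 0.78)]
basket_grip [([253.0, 369.0], 0.73)]
basket_spout [([251.0, 368.0], 0.77)]
rack [([216.0, 372.0], 0.43)]
tray []
crate [([302.0, 178.0], 0.65)]
clean0_mid [([210.0, 374.0], 0.62), ([202.0, 206.0], 0.28), ([250.0, 369.0], 0.19)]
dusty0_mid []
post0_mid [([278.0, 171.0], 0.46)]
dish0 [([205.0, 205.0], 0.94), ([157.0, 307.0], 0.66), ([245.0, 396.0], 0.53)]
```

View pics/top0.png

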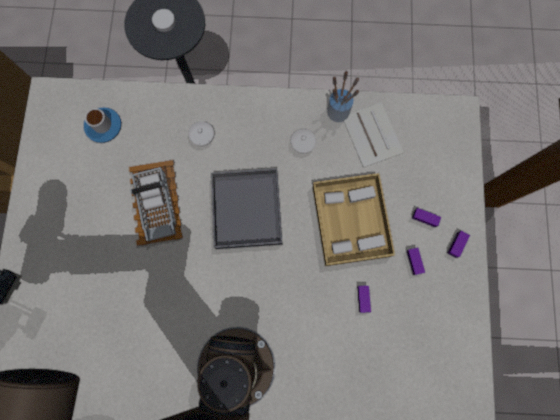

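View pics/side0.png

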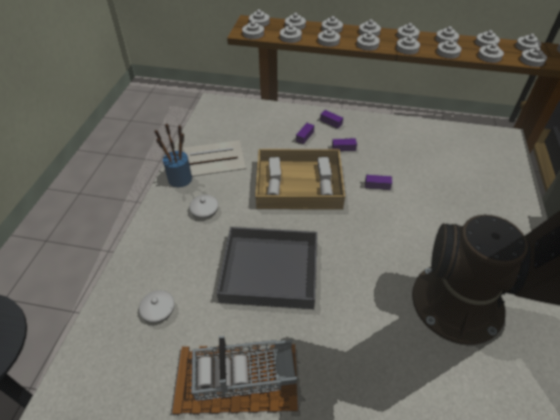

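The top view shows the basket and rack at about (155,205), the tray at (247,208) and the crate at (353,218), which holds four pale pieces. The dishes are at (202,134) and (303,141). Four purple look-alikes lie outside the crate. Next I'll write projection helpers and enlarge.

```bash
cat > h.py <<'E'
from plant import ctrl
import cv2,numpy as np
def cal(s):
    f=210/np.tan(np.radians(s["vertical_fov"]/2))
    return np.array([[f,0,s["cx"]],[0,f,s["cy"]],[0,0,1]]),cv2.Rodrigues(np.array(s["rvec"],float))[0],np.array(s["tvec"],float)
def proj(s,P):
    K,R,t=cal(s);q=(np.atleast_2d(P)@R.T+t)@K.T
    return q[:,:2]/q[:,2:]
def back(s,uv,z):
    K,R,t=cal(s);uv=np.atleast_2d(uv).astype(float)
    d=np.c_[uv,np.ones(len(uv))]@np.linalg.inv(K).T@R; c=-R.T@t
    return c+d*((z-c[2])/d[:,2])[:,None]
def crop(s,x0,y0,x1,y1,name,k=4):
    cv2.imwrite("pics/"+name,cv2.resize(s["color"][y0:y1,x0:x1,::-1],None,fx=k,fy=k,interpolation=cv2.INTER_CUBIC))
E
python3 - <<'E'
from h import *
s=ctrl.snapshot("top")
a=cv2.resize(s["color"][155:255,120:190,::-1],None,fx=5.5,fy=5.5,interpolation=cv2.INTER_CUBIC)
b=cv2.resize(s["color"][165:275,305:400,::-1],None,fx=4.3,fy=5,interpolation=cv2.INTER_CUBIC)
cv2.imwrite("pics/c1.png",np.hstack([a[:550],b[:550]]))
print(proj(s,[[0,0,0],[.236,.632,.29],[.5,0,0],[.5,.3,0]]))
d=ctrl.snapshot("side");print(proj(d,[[0,0,0],[.236,.632,.29],[.5,0,0],[.5,.3,0]]))
for n in("tray","rack","crate"):
    for c in ctrl.cut_out(s,n)[:1]:
        m=c["pixels"].astype(np.uint8);ys,xs=np.nonzero(m);print(n,c["conf"],cv2.minAreaRect(np.c_[xs,ys].astype(np.float32)))
E
```

```text
[[235.22882893 365.93698018]
 [-15.77755563 274.3400233 ]
 [245.73163565 209.16666039]
 [156.44489105 205.02592205]]
[[457.09144981 302.50221482]
 [365.97824383 600.05332677]
 [269.86183481 271.93711101]
 [242.28107395 380.04238186]]
tray 0.77 ((244.988037109375, 207.81600952148438), (78.8976058959961, 70.06853485107422), 86.26860046386719)
rack 0.73 ((154.3086700439453, 202.08489990234375), (80.69203186035156, 46.63212585449219), 82.99872589111328)
```

View pics/c1.png

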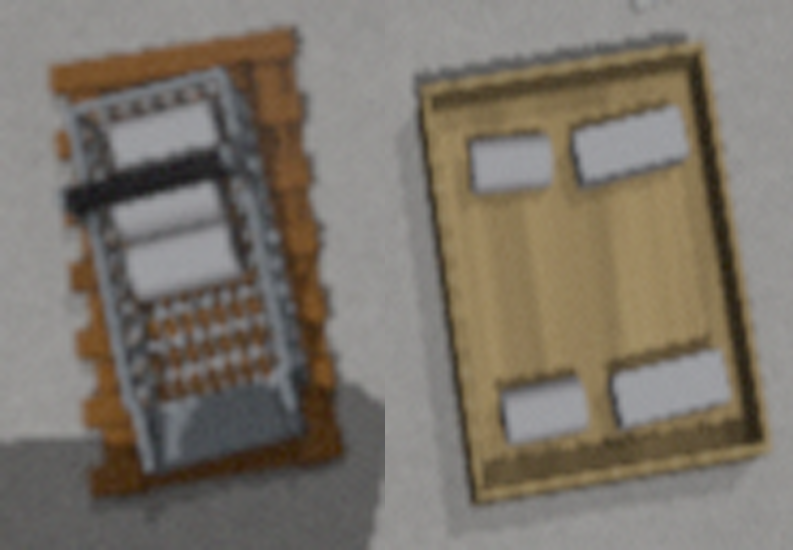

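The basket (crop left) holds three rinsed tubes, with the handle from (70,197) to (235,160) and the spout towards the robot. In the crate (crop right), the two short pieces on the left, (510,163) and (545,408), are the tubes. The two longer ones on the right, (630,145) and (670,388), are the posts.

Run:
```python
from h import *
s=ctrl.snapshot("top");d=ctrl.snapshot("side")
A=lambda p:np.array(p,float)/5.5+[120,155]
B=lambda p:(np.array(p,float)-[385,0])/[4.3,5]+[305,165]
def rect(n,P,z):
    w=back(s,P,z);c=w.mean(0);e=w[0]-w[3]+w[1]-w[2];print(n,w[:,:2].round(3).tolist(),"c",c.round(4),"xyaw",np.degrees(np.arctan2(e[1],e[0])).round(1))
rect("rack",A([[50,66],[297,30],[343,455],[93,495]]),.02)
rect("crate",B([[418,88],[703,45],[768,448],[475,500]]),.06)
rect("tray",[[212,171],[278,168],[282,244],[215,248]],.05)
print("handle",back(s,A([[70,197],[235,160]]),.117).round(4).tolist())
print("basket rear",back(s,A([[68,105],[222,70]]),.07).round(4).tolist())
print("lip",back(s,A([[150,470],[300,430]]),.05).round(4).tolist())
print("clean",back(s,A([[163,130],[183,262]]),.061).round(4).tolist())
print("dusty,posts",back(s,B([[511,163],[545,408],[630,145],[670,388]]),.042).round(4).tolist())
print("dishes",[back(s,np.array(x["xy"])*[560,420],.03).round(3).tolist() for x in ctrl.boxes_of(s,"dish0")[:2]])
for n in("rack","tray","crate","basket","dusty0_mid","post0_mid","clean0_mid","basket_grip"):
    for c in ctrl.cut_out(d,n)[:4]:
        ys,xs=np.nonzero(c["pixels"]);r=cv2.minAreaRect(np.c_[xs,ys].astype(np.float32));print(n,round(c["conf"],2),np.round(r[0]),np.round(r[1]),back(d,np.array(c["xy"])*[560,420],.04).round(3))
crop(d,170,330,310,420,"d1.png",5)
```

```text
rack [[0.622, 0.4], [0.652, 0.251], [0.391, 0.198], [0.36, 0.343]] c [0.5065 0.2978 0.02  ] xyaw 11.9
crate [[0.586, -0.218], [0.625, -0.433], [0.364, -0.481], [0.321, -0.268]] c [ 0.474 -0.35   0.06 ] xyaw 10.6
tray [[0.612, 0.114], [0.633, -0.102], [0.382, -0.128], [0.359, 0.084]] c [ 0.4967 -0.0079  0.05  ] xyaw 6.3
handle [[0.5169, 0.3414, 0.117], [0.5428, 0.251, 0.117]]
basket rear [[0.5838, 0.3668, 0.07], [0.6095, 0.2787, 0.07]]
lip [[0.3731, 0.301, 0.05], [0.4005, 0.2168, 0.05]]
clean [[0.5737, 0.3124, 0.061], [0.4946, 0.2919, 0.061]]
dusty,posts [[0.5435, -0.2911, 0.042], [0.3837, -0.3202, 0.042], [0.56, -0.3815, 0.042], [0.4009, -0.413, 0.042]]
dishes [[[0.752, 0.156, 0.03]], [[0.744, -0.167, 0.03]]]
rack 0.9 [236. 380.] [ 69. 125.] [[0.483 0.347 0.04 ]]
tray 0.81 [268. 268.] [99. 78.] [[0.497 0.02  0.04 ]]
tray 0.2 [240. 370.] [29. 16.] [[0.505 0.295 0.04 ]]
crate 0.69 [300. 178.] [63. 89.] [[ 0.476 -0.32   0.04 ]]
basket 0.6 [242. 364.] [ 59. 105.] [[0.472 0.278 0.04 ]]
dusty0_mid 0.65 [235. 380.] [ 68. 124.] [[0.484 0.345 0.04 ]]
dusty0_mid 0.37 [242. 364.] [ 61. 106.] [[0.474 0.292 0.04 ]]
post0_mid 0.73 [275. 169.] [20. 10.] [[ 0.555 -0.356  0.04 ]]
basket_grip 0.77 [243. 365.] [ 62. 107.] [[0.476 0.281 0.04 ]]
```

View pics/d1.png

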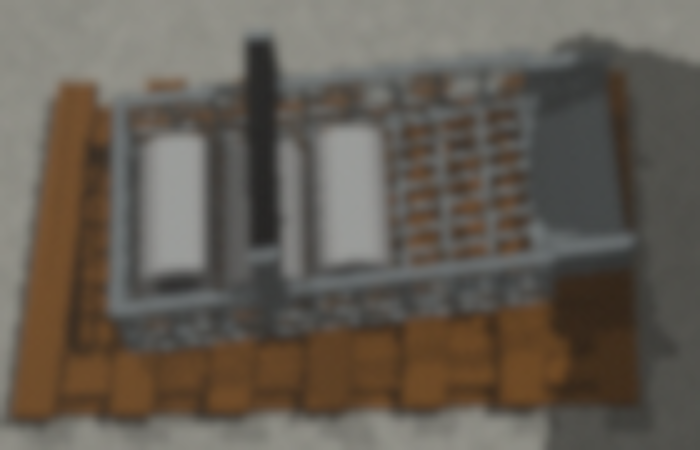

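send_rows:
  deltas:
    - [[0,0.05,0],0]
    - [[0,0.1,0],0]
    - [[0,0.15,0],0]
    - [[0,0.2,0],0]
    - [[0,0.25,0],0]

```text
clock: 2.32
tool_pos: [0.166, 0.4431, 0.2918]
orientation: [180.0, -0.0, -20.5]
force: [-0.8, -0.1, 1.9]
opening: 0.0874
gripper_force: 0.0
```

send_rows:
  deltas:
    - [[0,0.05,0],0]
    - [[0,0.1,0],0]
    - [[0,0.14,0],0]
    - [[0,0.18,0],0]
    - [[0,0.2,0],0]

```text
clock: 2.73
tool_pos: [0.1102, 0.2919, 0.292]
orientation: [-180.0, 0.1, -20.5]
force: [-0.2, -0.7, -0.1]
opening: 0.0876
gripper_force: 0.0
```

Run:
```python
from h import *
o=ctrl.get_obs();print({k:np.round(v,3).tolist() for k,v in o.items()})
```

```text
{'clock': 2.733, 'joint_pos': [107.192, -18.097, -39.094, -0.039, -68.931, -37.696], 'qvel': [24.385, -24.578, -13.757, 0.635, -9.481, -23.031], 'tau': [-2.509, -1.829, 29.415, 6.995, 0.21, 0.339], 'tool_pos': [0.11, 0.292, 0.292], 'orientation': [-179.965, 0.073, -20.518], 'force': [-0.246, -0.7, -0.12], 'moment': [-0.014, 0.063, -0.01], 'gripper_force': 0.0, 'opening': 0.088}
```

send_rows:
  deltas:
    - [[0,0.03,0],0]
    - [[0,0.05,0],0]
    - [[0,0.07,0],0]
    - [[0,0.09,0],0]
    - [[0,0.1,0],0]

```text
clock: 3.15
tool_pos: [0.0825, 0.2187, 0.2921]
orientation: [-179.9, 0.1, -20.5]
force: [0.0, 0.2, 0.8]
opening: 0.0876
gripper_force: 0.0
```

Run:
```python
from h import *
o=ctrl.get_obs();print({k:np.round(v,3).tolist() for k,v in o.items()})
```

```text
{'clock': 3.15, 'joint_pos': [124.435, -31.966, -45.005, -0.019, -76.848, -54.94], 'qvel': [30.081, -19.376, -5.697, 0.285, -13.037, -28.186], 'tau': [-2.744, 14.896, 30.426, 7.261, 0.169, 0.413], 'tool_pos': [0.082, 0.219, 0.292], 'orientation': [-179.95, 0.104, -20.51], 'force': [0.04, 0.244, 0.756], 'moment': [-0.025, 0.05, 0.046], 'gripper_force': 0.0, 'opening': 0.088}
```

The arm keeps the tool vertical whatever I command, so the basket has to be tipped passively. The plan is to carry it so it overhangs the tray's far wall and release it just past its balance point. The nose then drops to the tray floor at about 21°. First I'll check the geometry in both views.

```bash
cat >> h.py <<'E'
def box(c,yaw,x,y,z):
    a=np.radians(yaw);R=np.array([[np.cos(a),-np.sin(a)],[np.sin(a),np.cos(a)]])
    P=np.array([[-x,-y],[x,-y],[x,y],[-x,y]])/2@R.T+c
    return np.c_[P,np.full(4,z)]
def go(p,yaw):
    "deltas from the measured pose to TCP p, tool yaw"
    o=ctrl.get_obs();t=np.array(o["tool_pos"]);y=o["orientation"][2];a=np.radians(y);d=np.array(p)-t
    print("from",t.round(4),round(y,1),"shares",np.round([(d[0]*np.cos(a)+d[1]*np.sin(a))/.8,(d[0]*np.sin(a)-d[1]*np.cos(a))/.8,-d[2]/.8],4),"turn",round(((y-yaw+180)%360-180)/90,4))
E
python3 - <<'E'
from h import *
out=[]
for n in("top","side"):
    s=ctrl.snapshot(n);im=cv2.resize(s["color"][:,:,::-1],None,fx=4,fy=4,interpolation=cv2.INTER_CUBIC)
    hc=np.array([.531,.300]);u=np.array([np.cos(np.radians(16.4)),np.sin(np.radians(16.4))])
    for b,c in[(box([.5065,.298],11.9,.27,.15,.02),(0,255,0)),(box([.4967,-.0079],6.1,.25,.22,.05),(0,0,255)),(box([.474,-.35],10.4,.272,.22,.06),(255,0,0)),(box(hc,16.4,.012,.092,.117),(0,255,255)),(box(hc-.025*u,16.4,.186,.094,.07),(255,0,255))]:
        cv2.polylines(im,[np.round(proj(s,b)*4+1.5).astype(int)],True,c,1)
    if n=="top": out.append(cv2.resize(im[640:1100,480:1600],(800,329)))
    else: out+= [cv2.resize(im[560:1680,640:1440],(390,546))]
cv2.imwrite("pics/ov_top.png",out[0]);cv2.imwrite("pics/ov_side.png",out[1])
h=np.zeros((546,0,3),np.uint8)
t=np.vstack([cv2.resize(out[0],(800,329)),np.zeros((0,800,3),np.uint8)])
c=np.zeros((600,800,3),np.uint8);c[:270,:]=cv2.resize(out[0],(800,270)) if 0 else 0
c[:, :]=0;c[:329]=t;sd=cv2.rotate(out[1],cv2.ROTATE_90_CLOCKWISE);c[329:]=cv2.resize(sd,(380,271))[:, :].repeat(1,0) if 0 else np.hstack([cv2.resize(sd,(380,271)),np.zeros((271,420,3),np.uint8)])
cv2.imwrite("pics/ov.png",c)
go([.531,.3,.25],-73.6)
E
```

```text
from [0.0821 0.2194 0.2924] -20.3 shares [ 0.4911 -0.2895  0.053 ] turn 0.5917
```

View pics/ov_top.png

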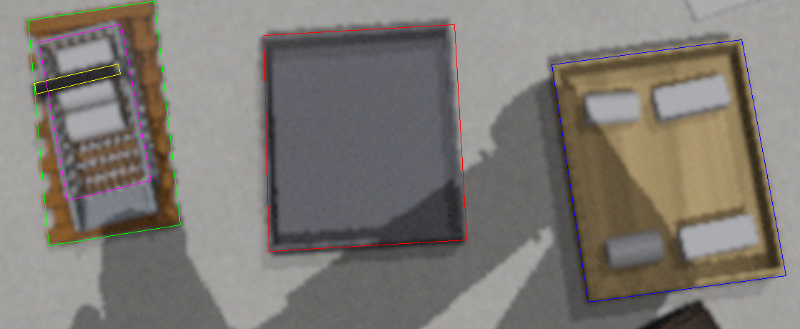

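View pics/ov_side.png

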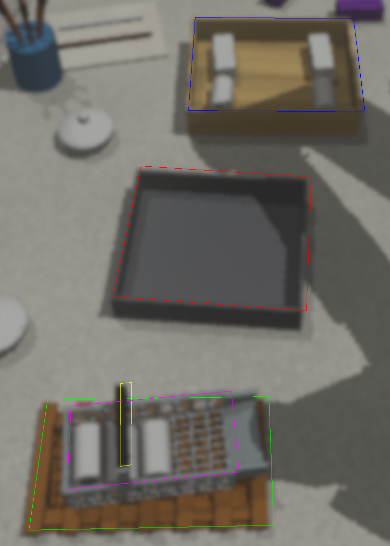

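Overlays agree with the pictures to about 2–3 mm in both views: handle, rack, tray and crate. Moving above the handle.

send_rows:
  deltas:
    - [[0.04,-0.024,0],0.05]
    - [[0.08,-0.047,0],0.1]
    - [[0.12,-0.071,0],0.15]
    - [[0.16,-0.094,0],0.2]
    - [[0.2,-0.118,0],0.25]

```text
clock: 3.67
tool_pos: [0.2195, 0.2459, 0.293]
orientation: [-179.9, 0.1, -42.3]
force: [-1.4, 0.9, 1.6]
opening: 0.0876
gripper_force: 0.0
```

Run:
```python
from h import *
go([.531,.3,.25],-73.6)
```

```text
from [0.2195 0.2459 0.293 ] -42.3 shares [ 0.2425 -0.3121  0.0537] turn 0.3478
```

send_rows:
  deltas:
    - [[0.024,-0.031,0.005],0.06]
    - [[0.051,-0.066,0.01],0.12]
    - [[0.08,-0.103,0.02],0.18]
    - [[0.105,-0.135,0.03],0.24]
    - [[0.13,-0.167,0.04],0.3]

```text
clock: 4.08
tool_pos: [0.3875, 0.2744, 0.2594]
orientation: [180.0, -0.0, -69.5]
force: [-0.8, 0.8, -0.1]
opening: 0.0872
gripper_force: 0.0
```

Run:
```python
from h import *
go([.531,.3,.22],-73.6)
```

```text
from [0.3875 0.2744 0.2594] -69.5 shares [ 0.033  -0.1791  0.0492] turn 0.046
```

send_rows:
  deltas:
    - [[0.008,-0.045,0.01],0.02]
    - [[0.016,-0.09,0.02],0.046]
    - [[0.026,-0.14,0.035],0.046]
    - [[0.033,-0.179,0.049],0.046]
    - [[0.033,-0.179,0.049],0.046]

```text
clock: 4.5
tool_pos: [0.5326, 0.3007, 0.2162]
orientation: [179.8, -0.2, -73.4]
force: [0.1, -0.1, -0.0]
opening: 0.0878
gripper_force: 0.0
```

Run:
```python
from h import *
go([.531,.3,.156],-73.6)
d=ctrl.snapshot("side");s=ctrl.snapshot("top")
crop(d,140,260,340,420,"g1.png",4)
```

```text
from [0.5326 0.3007 0.2162] -73.4 shares [0.0002 0.0022 0.0752] turn 0.0023
```

View pics/g1.png

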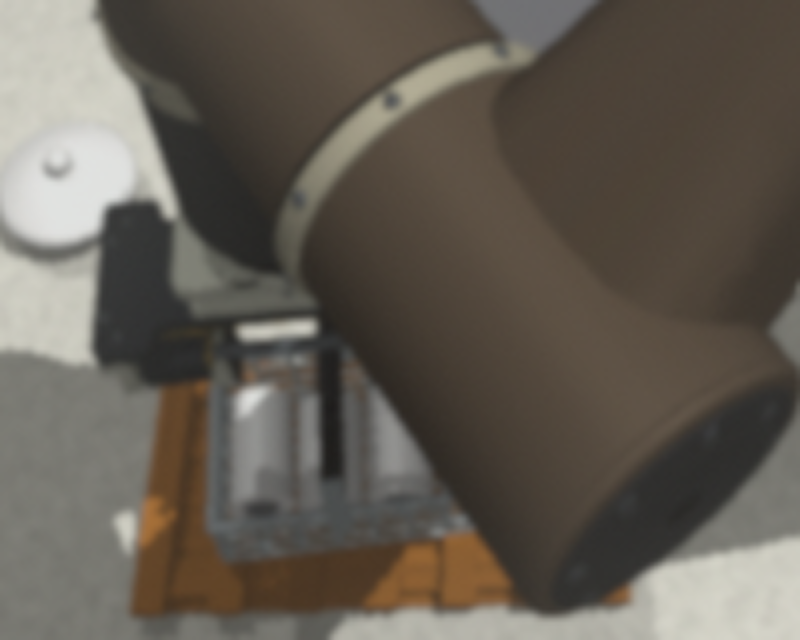

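The gripper is above the handle, with one finger at (190,340) to its rear and the bar at (330,420). Descending and closing.

send_rows:
  deltas:
    - [[0,0.001,0.015],0]
    - [[0,0.002,0.035],0]
    - [[0,0.002,0.055],0]
    - [[0,0.002,0.07],0]
    - [[0,0.002,0.075],0]

```text
clock: 5.02
tool_pos: [0.5249, 0.3, 0.1601]
orientation: [179.9, -0.0, -73.2]
force: [-0.6, -0.8, -0.6]
opening: 0.0875
gripper_force: 0.0
```

send_rows:
  deltas:
    - [[0,0,0],0]
    - [[0,0,0],0]
    - [[0,0,0],0]
    - [[0,0,0],0]
    - [[0,0,0],0]
  gripper: 0

```text
clock: 5.43
tool_pos: [0.5261, 0.301, 0.1625]
orientation: [-179.9, 0.0, -73.2]
force: [-0.3, 0.1, -0.7]
opening: 0.0596
gripper_force: 0.0
```

send_rows:
  deltas:
    - [[0,0,0],0]
    - [[0,0,0],0]
    - [[0,0,0],0]
    - [[0,0,0],0]
    - [[0,0,0],0]

```text
clock: 5.85
tool_pos: [0.5263, 0.301, 0.1618]
orientation: [-179.9, 0.0, -73.2]
force: [2.6, 0.6, -1.2]
opening: 0.0262
gripper_force: 1.4
```

send_rows:
  deltas:
    - [[0,0,-0.01],0]
    - [[0,0,-0.025],0]
    - [[0,0,-0.05],0]
    - [[0,0,-0.075],0]
    - [[0,0,-0.1],0]

```text
clock: 6.27
tool_pos: [0.5256, 0.3005, 0.2429]
orientation: [180.0, -0.0, -73.3]
force: [-0.1, 0.3, 0.6]
opening: 0.0008
gripper_force: 0.0
```

Run:
```python
from h import *
a=np.radians(6.1);c=np.array([.4967,-.006])
p=c+.117*np.array([np.cos(a),np.sin(a)]);print(p)
go([*p,.236],-90+6.1)
```

```text
[0.61303754 0.0064329 ]
from [0.5256 0.3005 0.2429] -73.3 shares [0.3835 0.0012 0.0086] turn 0.1182
```

I lifted before the fingers had closed, because they need about 1.1 s. I'll reopen and check where the handle is now.

send_rows:
  deltas:
    - [[0,0,0],0]
    - [[0,0,0],0]
    - [[0,0,0],0]
    - [[0,0,0],0]
    - [[0,0,0],0]
  gripper: 1

```text
clock: 6.68
tool_pos: [0.5255, 0.3005, 0.2407]
orientation: [179.9, -0.0, -73.3]
force: [-0.6, -0.3, 0.2]
opening: 0.0287
gripper_force: 0.0
```

Run:
```python
from h import *
d=ctrl.snapshot("side")
im=cv2.resize(d["color"][320:420,170:320,::-1],None,fx=5,fy=5,interpolation=cv2.INTER_CUBIC)
cv2.polylines(im,[np.round((proj(d,box([.531,.3],16.4,.012,.092,.117))-[170,320])*5+2).astype(int)],True,(0,255,255),1)
cv2.imwrite("pics/g2.png",im)
go([.531,.3,.158],-73.6)
```

```text
from [0.5256 0.3005 0.2408] -73.3 shares [ 0.0025 -0.0063  0.1035] turn 0.0038
```

View pics/g2.png

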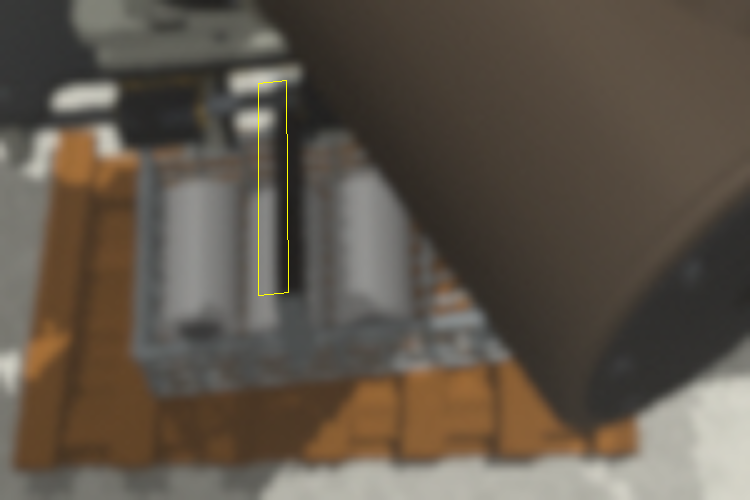

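The bar now sits about 7 mm spoutwards at (290,220), nearly under the tool. Descending here with the fingers given enough time.

send_rows:
  deltas:
    - [[0,0,0],0]
    - [[0,0,0],0]
    - [[0,0,0],0]
    - [[0,0,0],0]
    - [[0,0,0.01],0]

```text
clock: 7.15
tool_pos: [0.5265, 0.3013, 0.2348]
orientation: [-179.9, 0.1, -73.2]
force: [0.3, -0.3, 0.5]
opening: 0.0658
gripper_force: 0.0
```

send_rows:
  deltas:
    - [[0,0,0.02],0]
    - [[0,0,0.045],0]
    - [[0,0,0.07],0]
    - [[0,0,0.085],0]
    - [[0,0,0.093],0]

```text
clock: 7.57
tool_pos: [0.525, 0.3, 0.1567]
orientation: [179.8, -0.1, -73.3]
force: [-0.5, -0.0, 0.5]
opening: 0.0874
gripper_force: 0.0
```

send_rows:
  deltas:
    - [[0,0,0],0]
    - [[0,0,0],0]
    - [[0,0,0],0]
    - [[0,0,0],0]
    - [[0,0,0],0]
  gripper: 0

```text
clock: 7.98
tool_pos: [0.5261, 0.3011, 0.1601]
orientation: [-179.9, 0.0, -73.3]
force: [-0.1, -0.7, -1.5]
opening: 0.06
gripper_force: 0.0
```

send_rows:
  deltas:
    - [[0,0,0],0]
    - [[0,0,0],0]
    - [[0,0,0],0]
    - [[0,0,0],0]
    - [[0,0,0],0]

```text
clock: 8.4
tool_pos: [0.5258, 0.3008, 0.1592]
orientation: [-180.0, -0.0, -73.3]
force: [-0.1, -0.3, 0.3]
opening: 0.0262
gripper_force: 0.0
```

send_rows:
  deltas:
    - [[0,0,0],0]
    - [[0,0,0],0]
    - [[0,0,0],0]
    - [[0,0,0],0]
    - [[0,0,0],0]

```text
clock: 8.82
tool_pos: [0.5257, 0.3007, 0.1592]
orientation: [180.0, -0.0, -73.3]
force: [-1.0, 0.2, -0.2]
opening: 0.012
gripper_force: 30.0
```

send_rows:
  deltas:
    - [[0,0,0],0]
    - [[0,0,0],0]
    - [[0,0,0],0]
    - [[0,0,0],0]
    - [[0,0,0],0]

```text
clock: 9.23
tool_pos: [0.5257, 0.3007, 0.1591]
orientation: [180.0, -0.0, -73.3]
force: [-2.2, -0.6, 1.0]
opening: 0.0117
gripper_force: 30.0
```

Gripped at 11.7 mm and 30 N. Lifting slowly.

send_rows:
  deltas:
    - [[0,0,-0.01],0]
    - [[0,0,-0.02],0]
    - [[0,0,-0.04],0]
    - [[0,0,-0.06],0]
    - [[0,0,-0.08],0]

```text
clock: 9.65
tool_pos: [0.5257, 0.3006, 0.224]
orientation: [180.0, -0.0, -73.3]
force: [1.0, 0.7, -5.4]
opening: 0.0119
gripper_force: 30.0
```

send_rows:
  deltas:
    - [[0,0,-0.015],0]
    - [[0,0,-0.03],0]
    - [[0,0,-0.04],0]
    - [[0,0,-0.045],0]
    - [[0,0,-0.045],0]

```text
clock: 10.07
tool_pos: [0.526, 0.3009, 0.2602]
orientation: [-179.9, 0.0, -73.3]
force: [0.5, 0.5, -6.1]
opening: 0.0121
gripper_force: 30.0
```

Run:
```python
from h import *
o=ctrl.get_obs();print(o["force"],o["opening"])
go([.613,.0064,.25],-90+6.1)
d=ctrl.snapshot("side")
crop(d,140,250,340,410,"g3.png",4)
```

```text
[ 0.53547155  0.54812757 -6.09397198] 0.01211949628028264
from [0.526  0.3009 0.2602] -73.3 shares [0.3839 0.0019 0.0127] turn 0.1183
```

View pics/g3.png

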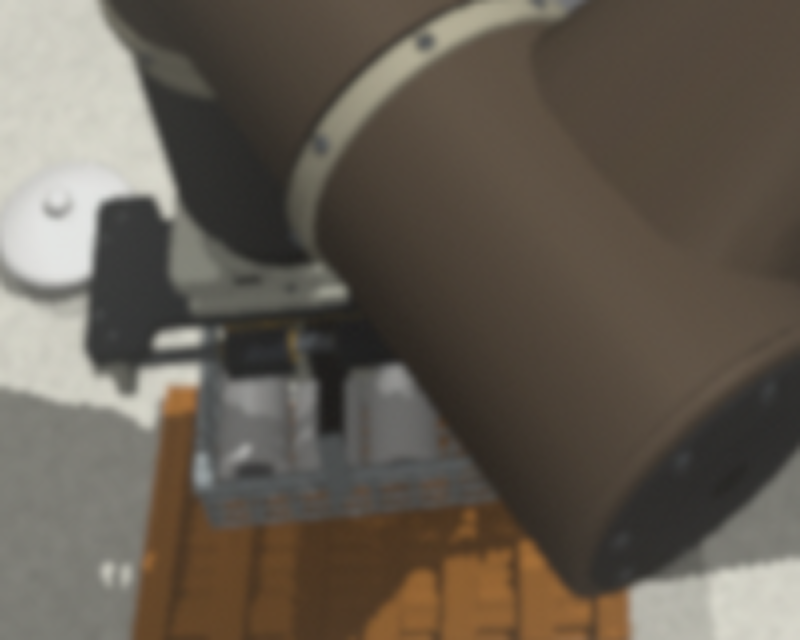

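The basket hangs level from the handle, with tubes at (260,430) and (390,420), about 6 N in all. Carrying it over the tray's far wall.

send_rows:
  deltas:
    - [[0.015,0,0],0.01]
    - [[0.04,0,0],0.02]
    - [[0.075,0,0],0.04]
    - [[0.115,0,0],0.06]
    - [[0.155,0,0],0.08]

```text
clock: 10.53
tool_pos: [0.5612, 0.1805, 0.2581]
orientation: [179.9, -0.0, -80.5]
force: [1.2, 0.3, -5.8]
opening: 0.0118
gripper_force: 30.0
```

send_rows:
  deltas:
    - [[0.04,0,0],0.01]
    - [[0.08,0,0],0.02]
    - [[0.12,0,0],0.03]
    - [[0.15,0,0],0.038]
    - [[0.175,0,0],0.038]

```text
clock: 10.95
tool_pos: [0.5843, 0.0413, 0.2581]
orientation: [179.9, -0.0, -84.0]
force: [0.8, -0.2, -5.5]
opening: 0.0116
gripper_force: 30.0
```

Run:
```python
from h import *
go([.613,.0064,.20],-90+6.1)
```

```text
from [0.5843 0.0413 0.2581] -84.0 shares [ 0.0472 -0.0312  0.0727] turn -0.0013
```

send_rows:
  deltas:
    - [[0.02,-0.01,0],0]
    - [[0.035,-0.02,0.005],0]
    - [[0.045,-0.028,0.015],0]
    - [[0.047,-0.031,0.03],0]
    - [[0.047,-0.031,0.045],0]

```text
clock: 11.37
tool_pos: [0.6139, 0.009, 0.2212]
orientation: [179.9, 0.0, -83.9]
force: [0.5, 0.6, -6.8]
opening: 0.012
gripper_force: 30.0
```

send_rows:
  deltas:
    - [[0,0,0.01],0]
    - [[0,0,0.018],0]
    - [[0,0,0.022],0]
    - [[0,0,0.022],0]
    - [[0,0,0.022],0]

```text
clock: 11.78
tool_pos: [0.6136, 0.0096, 0.2057]
orientation: [-180.0, -0.0, -83.8]
force: [-0.0, 0.5, -5.9]
opening: 0.0117
gripper_force: 30.0
```

Run:
```python
from h import *
go([.613,.0064,.19],-90+6.1)
d=ctrl.snapshot("side")
f=cv2.resize(d["color"][200:345,180:380,::-1],None,fx=4,fy=4,interpolation=cv2.INTER_CUBIC)
cv2.polylines(f,[np.round((proj(d,box([.4967,-.006],6.1,.25,.22,.05))-[180,200])*4+1.5).astype(int)],True,(0,0,255),1)
cv2.imwrite("pics/g4.png",f)
```

```text
from [0.6136 0.0096 0.2057] -83.8 shares [0.0039 0.0011 0.0197] turn 0.0008
```

View pics/g4.png

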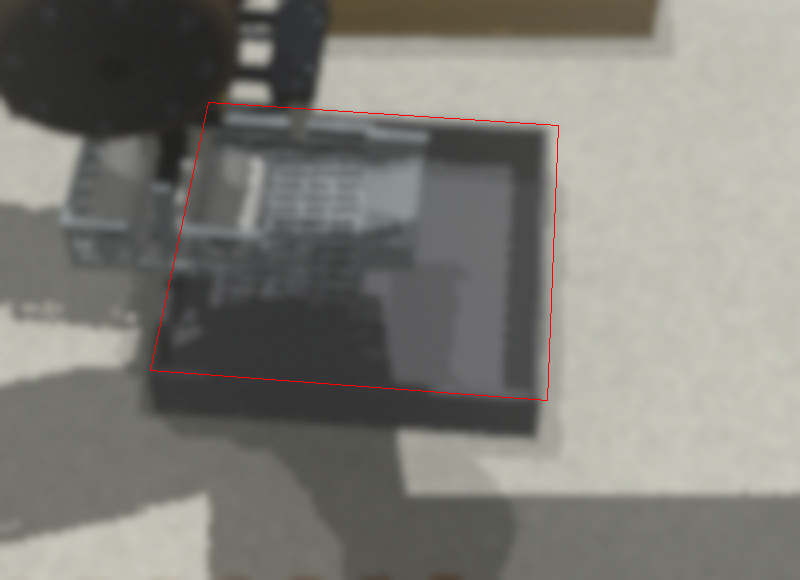

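The basket overhangs the far wall as planned, with the lip at (425,190) inside the tray outline. Lowering onto the wall.

send_rows:
  deltas:
    - [[0,0,0.006],0]
    - [[0,0,0.012],0]
    - [[0,0,0.017],0]
    - [[0,0,0.019],0]
    - [[0,0,0.019],0]

```text
clock: 12.25
tool_pos: [0.6131, 0.0091, 0.1897]
orientation: [179.9, -0.0, -83.9]
force: [-0.3, 0.7, -6.3]
opening: 0.0116
gripper_force: 30.0
```

send_rows:
  deltas:
    - [[0,0,0.001],0]
    - [[0,0,0.0015],0]
    - [[0,0,0.0015],0]
    - [[0,0,0.0015],0]
    - [[0,0,0.0015],0]

```text
clock: 12.67
tool_pos: [0.6135, 0.0092, 0.1893]
orientation: [-180.0, 0.0, -83.9]
force: [0.4, -0.3, -6.1]
opening: 0.0114
gripper_force: 30.0
```

send_rows:
  deltas:
    - [[0,0,0.001],0]
    - [[0,0,0.002],0]
    - [[0,0,0.003],0]
    - [[0,0,0.003],0]
    - [[0,0,0.003],0]

```text
clock: 13.08
tool_pos: [0.6138, 0.0092, 0.1889]
orientation: [-179.9, -0.0, -83.8]
force: [-4.9, 1.0, 9.2]
opening: 0.012
gripper_force: 30.0
```

send_rows:
  deltas:
    - [[0,0,0.001],0]
    - [[0,0,0.002],0]
    - [[0,0,0.003],0]
    - [[0,0,0.003],0]
    - [[0,0,0.003],0]

```text
clock: 13.5
tool_pos: [0.6142, 0.0091, 0.1886]
orientation: [-179.8, -0.0, -83.8]
force: [-9.2, 1.4, 22.1]
opening: 0.0117
gripper_force: 30.1
```

Contact made at the expected height. Easing off and opening partway.

send_rows:
  deltas:
    - [[0,0,-0.003],0]
    - [[0,0,-0.005],0]
    - [[0,0,-0.005],0]
    - [[0,0,-0.005],0]
    - [[0,0,-0.005],0]

```text
clock: 13.92
tool_pos: [0.6138, 0.0093, 0.189]
orientation: [-180.0, -0.0, -83.9]
force: [-3.0, 0.7, 4.4]
opening: 0.0119
gripper_force: 30.0
```

send_rows:
  deltas:
    - [[0,0,0],0]
    - [[0,0,0],0]
    - [[0,0,0],0]
    - [[0,0,0],0]
    - [[0,0,0],0]
  gripper: 0.4

```text
clock: 14.33
tool_pos: [0.6132, 0.0091, 0.1879]
orientation: [179.9, -0.0, -83.9]
force: [-1.3, -0.4, -1.6]
opening: 0.034
gripper_force: 0.8
```

Run:
```python
from h import *
o=ctrl.get_obs();print(o["tool_pos"],o["force"],o["opening"])
d=ctrl.snapshot("side")
crop(d,180,200,380,345,"g5.png",4)
```

```text
[0.61318044 0.00908544 0.18790907] [-1.3062388  -0.43504409 -1.60178052] 0.033953390026383534
```

View pics/g5.png

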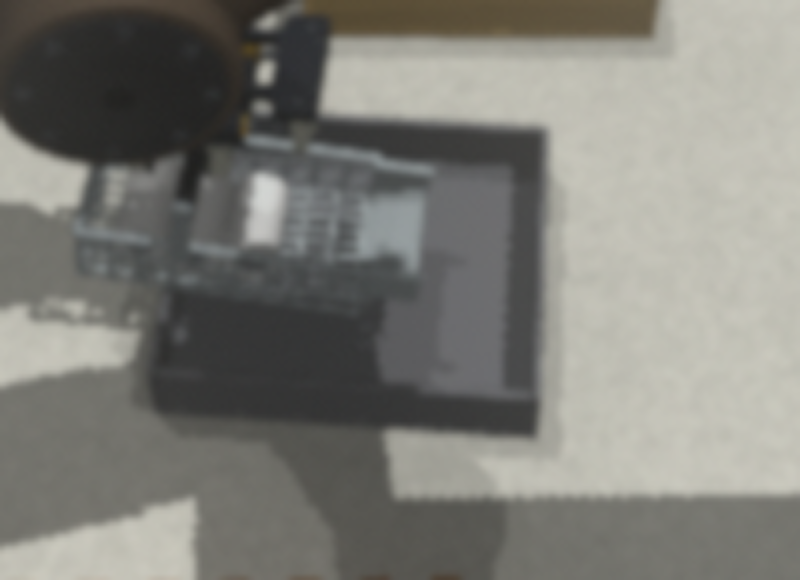

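It is tipping: the lip at (430,195) has dropped and the front tube at (265,210) is rolling. Opening fully.

send_rows:
  deltas:
    - [[0,0,0],0]
    - [[0,0,0],0]
    - [[0,0,0],0]
    - [[0,0,0],0]
    - [[0,0,0],0]
  gripper: 1

```text
clock: 14.8
tool_pos: [0.6132, 0.0092, 0.1882]
orientation: [180.0, 0.0, -83.9]
force: [-1.4, -0.5, -1.6]
opening: 0.0626
gripper_force: 1.2
```

send_rows:
  deltas:
    - [[0,0,0],0]
    - [[0,0,0],0]
    - [[0,0,0],0]
    - [[0,0,0],0]
    - [[0,0,0],0]

```text
clock: 15.22
tool_pos: [0.6142, 0.0094, 0.189]
orientation: [-179.9, 0.0, -83.9]
force: [-0.4, -0.4, 0.7]
opening: 0.0874
gripper_force: 0.0
```

Run:
```python
from h import *
o=ctrl.get_obs();print(o["tool_pos"],o["force"],o["opening"])
d=ctrl.snapshot("side")
crop(d,180,200,380,345,"g6.png",4)
for t in("clean0_mid","basket","basket_spout"):
    print(t,[(np.round(np.array(c["xy"])*[560,420]),round(c["conf"],2),int(c["pixels"].sum())) for c in ctrl.cut_out(d,t)])
```

```text
[0.61421912 0.00939162 0.18899631] [-0.36221794 -0.35401624  0.69724572] 0.08735772053733228
clean0_mid [(array([281., 265.]), 0.83, 323)]
basket [(array([238., 263.]), 0.61, 1431), (array([156., 306.]), 0.6, 923), (array([289., 267.]), 0.38, 343)]
basket_spout [(array([240., 257.]), 0.67, 1787)]
```

View pics/g6.png

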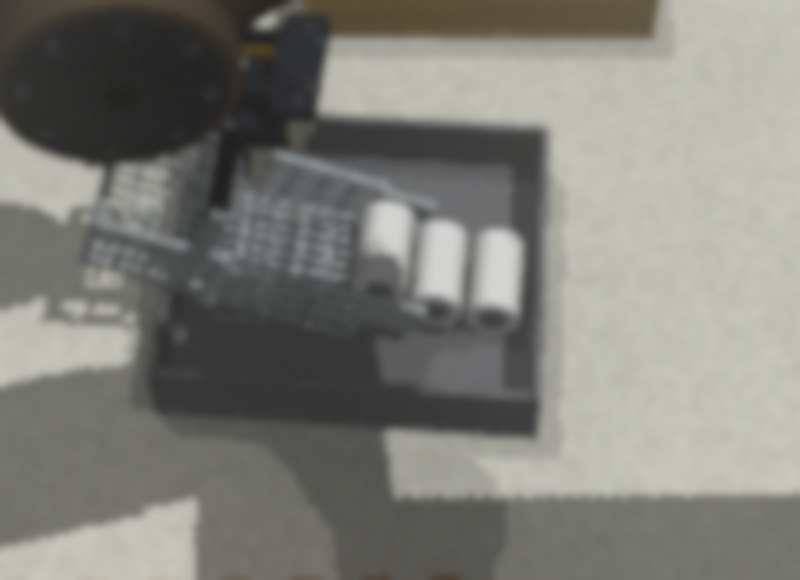

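The tray holds tubes at (495,280) and (440,270). The third, at (388,248), lies on the chute just behind them. I'll slide the basket rearwards with the open finger against the bar so it drops off.

send_rows:
  deltas:
    - [[0,0,0.004],0]
    - [[0,-0.006,0.006],0]
    - [[0,-0.012,0.006],0]
    - [[0,-0.018,0.006],0]
    - [[0,-0.024,0.006],0]

```text
clock: 15.83
tool_pos: [0.6327, 0.0111, 0.1835]
orientation: [179.9, -0.0, -83.9]
force: [-3.2, -0.4, 2.5]
opening: 0.0875
gripper_force: 1.7
```

```bash
cat >> h.py <<'E'
def tubes(d):
    im=d["color"].astype(int);m=((im.min(2)>150)&(im.max(2)-im.min(2)<25)).astype(np.uint8)
    P=np.round(proj(d,box([.4985,-.006],6.1,.26,.23,.03))).astype(np.int32);k=np.zeros_like(m);cv2.fillPoly(k,[P],1)
    n,_,st,c=cv2.connectedComponentsWithStats(m*k)
    for i in range(1,n):
        if st[i,4]>25: print("blob",c[i].round(),st[i,:].tolist(),back(d,c[i],.035).round(3))
E
python3 - <<'E'
from h import *
o=ctrl.get_obs();print(o["tool_pos"],o["force"],o["opening"])
d=ctrl.snapshot("side");tubes(d)
E
```

```text
[0.63268677 0.01112993 0.183515  ] [-3.23983726 -0.44785605  2.54139163] 0.08745803501218888
blob [318. 265.] [316, 234, 5, 72, 180] [[ 0.372 -0.022  0.035]]
blob [270. 253.] [265, 245, 12, 17, 156] [[ 0.506 -0.039  0.035]]
blob [281. 262.] [278, 254, 7, 17, 87] [[ 0.472 -0.016  0.035]]
blob [294. 267.] [288, 257, 13, 21, 223] [[ 0.434 -0.005  0.035]]
blob [307. 267.] [302, 257, 11, 21, 195] [[ 0.401 -0.012  0.035]]
```

send_rows:
  deltas:
    - [[0,-0.004,0],0]
    - [[0,-0.008,0],0]
    - [[0,-0.012,0],0]
    - [[0,-0.015,0],0]
    - [[0,-0.015,0],0]

```text
clock: 16.3
tool_pos: [0.6451, 0.0126, 0.1835]
orientation: [-180.0, 0.0, -83.9]
force: [-2.6, 0.3, 0.6]
opening: 0.0877
gripper_force: 1.3
```

Run:
```python
from h import *
o=ctrl.get_obs();print(o["tool_pos"],o["force"],o["opening"])
d=ctrl.snapshot("side");tubes(d)
crop(d,180,200,380,345,"g7.png",4)
```

```text
[0.64507361 0.01260949 0.18353451] [-2.55092585  0.34317711  0.64314309] 0.08773242733464238
blob [318. 266.] [316, 234, 5, 72, 184] [[ 0.372 -0.02   0.035]]
blob [266. 249.] [261, 242, 12, 16, 170] [[ 0.52  -0.048  0.035]]
blob [280. 257.] [275, 249, 9, 17, 93] [[ 0.478 -0.029  0.035]]
blob [294. 267.] [288, 257, 13, 21, 224] [[ 0.434 -0.005  0.035]]
blob [307. 267.] [302, 257, 11, 21, 196] [[ 0.401 -0.012  0.035]]
```

View pics/g7.png

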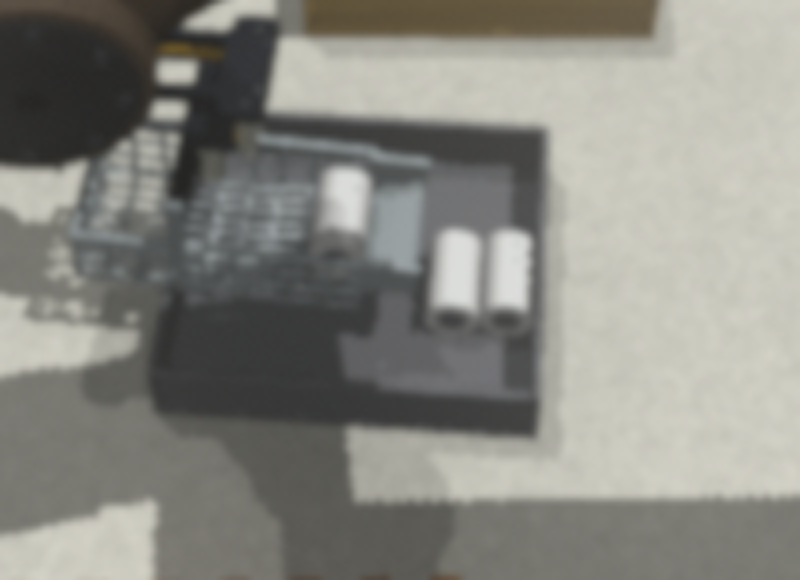

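Pushing at the bar tipped the nose back up, and the third tube rolled back to the front of the floor at (345,215). The other two are clear at (455,275) and (508,275). Backing the finger off should let the nose drop again with a free outlet.

send_rows:
  deltas:
    - [[0,0.02,0],0]
    - [[0,0.05,0],0]
    - [[0,0.05,0],0]
    - [[0,0.05,0],0]
    - [[0,0.05,0],0]

```text
clock: 16.77
tool_pos: [0.606, 0.0087, 0.1842]
orientation: [-179.9, 0.0, -83.8]
force: [4.2, 0.3, 0.7]
opening: 0.0876
gripper_force: 2.0
```

Run:
```python
from h import *
o=ctrl.get_obs();print(o["tool_pos"],o["force"],o["opening"])
d=ctrl.snapshot("side");tubes(d)
cv2.imwrite("pics/h1.png",d["color"][:,:,::-1])
im=d["color"].astype(int);g=im[:,:,:].sum(2)//3
print(g[235:285:3,225:315:4])
```

```text
[0.60597497 0.00868879 0.18419836] [4.17006427 0.25672919 0.70451819] 0.08755164195171884
blob [318. 259.] [317, 234, 4, 60, 119] [[ 0.373 -0.044  0.035]]
blob [289. 263.] [277, 250, 24, 27, 378] [[ 0.449 -0.016  0.035]]
blob [307. 266.] [302, 257, 11, 20, 196] [[ 0.399 -0.013  0.035]]
[[ 35  38  38  41  32  34  35  36  80  65  52  54  55  56  56  57  59  58
   60  61  62  63  65]
 [ 36  38  55  62  31  48  55  64  84  68  62  61  62  59  58  58  59  59
   60  61  63  64  65]
 [ 70  65  78  62  31  56  84  90  95 129 124  99  91  89  88  89  89  83
   79  80  82  64  67]
 [101  73  79  50  37  66  85 100  85  98 100 122 130 116 104 101 101 101
  100 101  98  68  69]
 [ 76  63  82  40  49  95  95  91  94  94  95  93 100 117 127 111 108 108
  108 108 109  79  76]
 [ 94  69  85  38  63 117 115 124 105  89  99  90 100  97 150 149 131 110
  109 109 109  76  78]
 [ 75  70  64  91  95 120 111 124 113 112 114 118 113 144 206 203 105 109
  109 109 109  77  79]
 [ 69  72  63  74  95 116 107 120 102 103 107 100 109 156 208 205 124 144
  128 111 140 118  81]
 [113  82  68  74  97 113 104 110 102 109 128 111  94 155 208 203 154 206
  204 129 197 206 116]
 [ 82 108  74  95  92 110 103 108 106 110 118 103  95 136 185 201 156 208
  207 134 200 210 124]
 [ 68  73  73  92  94  98  96  99 114 115 128 101  90  96 124 192 158 208
  205 140 201 210 123]
 [ 98  71  71  75  89  93  82  80  91 115 138  96  89  95 114 181 162 209
  204 138 203 210 121]
 [ 66  77  88  75  74  74  78  70  73  76  80  78  82  83  76 121 168 209
  203 137 204 205 118]
 [ 50  57  75  73  72  71  76  63  68  68  70  71  77  73  73 100 168 200
  199 136 195 203 117]
 [ 53  54  57  56  58  65  71  64  71  68  68  70  73  76  82 118 133  95
  136 108  95 113  99]
 [ 64  56  53  56  55  58  60  59  62  64  65  70  69  71  75  76  85  65
   91  91  71  81  93]
 [ 86  60  54  53  53  53  54  53  53  55  61  65  56  60  65  75  84  88
   84  80  82  75  84]]
```

send_rows:
  deltas:
    - [[0,0,0],0]
    - [[0,0,0],0]
    - [[0,0,0],0]
    - [[0,0,0],0]
    - [[0,0,0],0]

```text
clock: 17.23
tool_pos: [0.6061, 0.0086, 0.1839]
orientation: [-179.9, 0.0, -83.9]
force: [5.5, -0.2, 1.7]
opening: 0.0875
gripper_force: 2.8
```

Run:
```python
from h import *
o=ctrl.get_obs();print(o["tool_pos"],o["force"],o["opening"],o["gripper_force"])
d=ctrl.snapshot("side");tubes(d)
for n in("side","top"):
    d=ctrl.snapshot(n)
    for t in("clean0_mid",):
        for c in ctrl.cut_out(d,t):
            ys,xs=np.nonzero(c["pixels"]);print(n,t,round(c["conf"],2),xs.min(),xs.max(),ys.min(),ys.max())
tubes(d)
```

```text
[0.60606459 0.00855545 0.18390057] [ 5.509421   -0.20264203  1.70204071] 0.08748674051645601 2.8085270058363676
blob [318. 260.] [317, 234, 4, 61, 124] [[ 0.373 -0.041  0.035]]
blob [282. 259.] [277, 251, 11, 20, 159] [[ 0.47  -0.025  0.035]]
blob [294. 266.] [289, 257, 12, 20, 206] [[ 0.434 -0.007  0.035]]
blob [307. 266.] [302, 257, 11, 20, 196] [[ 0.399 -0.013  0.035]]
side clean0_mid 0.67 274 288 251 275
top clean0_mid 0.48 236 255 210 221
top clean0_mid 0.41 312 394 173 265
top clean0_mid 0.24 332 351 240 252
blob [281. 207.] [277, 168, 8, 78, 165] [[ 0.504 -0.118  0.035]]
blob [247. 217.] [237, 212, 19, 10, 139] [[ 0.467 -0.009  0.035]]
blob [244. 228.] [235, 223, 19, 10, 164] [[ 0.431 -0.001  0.035]]
blob [245. 238.] [236, 234, 19, 9, 151] [[ 0.397 -0.008  0.035]]
```

Run:
```python
from h import *
d=ctrl.snapshot("side")
print("bar?",back(d,[[239,245],[236,245],[226,242]],.125).round(3))
hom=lambda P:proj(d,P).round(0).tolist()
p=np.array([.606,.0086]);u=np.array([np.cos(np.radians(6.1)),np.sin(np.radians(6.1))])
print("fingertips front/rear",hom([[*(p-.05*u),.118],[*(p+.05*u),.118]]))
print("wallmid",hom([[.620,.007,.05]]))
f=cv2.resize(d["color"][215:295,215:325,::-1],None,fx=7,fy=7,interpolation=cv2.INTER_CUBIC)
f=np.clip(f.astype(float)*1.5,0,255).astype(np.uint8);cv2.imwrite("pics/h2.png",f)
```

```text
bar? [[0.574 0.016 0.125]
 [0.581 0.018 0.125]
 [0.609 0.013 0.125]]
fingertips front/rear [[247.0, 244.0], [209.0, 241.0]]
wallmid [[225.0, 257.0]]
```

View pics/h2.png

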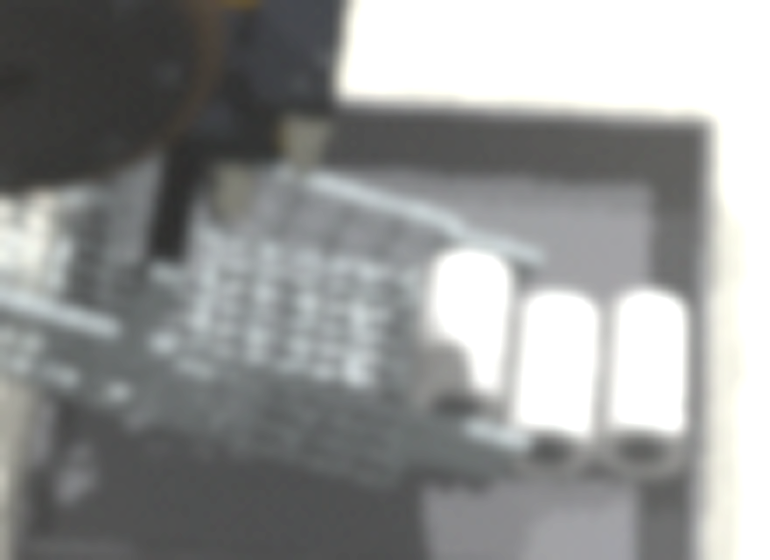

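That was the last permitted view, so I'm measuring numerically from here. The third tube rests on the lip, jammed behind the first two. I'll regrip the handle, lift, and repeat the tip in a lane shifted sideways so the outlet is free.

send_rows:
  deltas:
    - [[0,-0.005,0],0]
    - [[0,-0.005,-0.015],0]
    - [[0,0,-0.04],0]
    - [[0,0.015,-0.055],0]
    - [[0,0.025,-0.055],0]

```text
clock: 17.95
tool_pos: [0.5845, 0.0059, 0.229]
orientation: [180.0, -0.0, -83.9]
force: [-0.3, -0.9, -0.1]
opening: 0.0873
gripper_force: 0.0
```

send_rows:
  deltas:
    - [[0,0.005,0],0]
    - [[0,0.01,0.005],0]
    - [[0,0.011,0.02],0]
    - [[0,0.011,0.04],0]
    - [[0,0.011,0.05],0]

```text
clock: 18.37
tool_pos: [0.5745, 0.0049, 0.1847]
orientation: [179.8, -0.0, -83.9]
force: [-0.7, 0.1, -0.0]
opening: 0.0877
gripper_force: 0.0
```

Run:
```python
from h import *
go([.575,.011,.178],-83.9)
o=ctrl.get_obs();print(o["force"],o["gripper_force"])
d=ctrl.snapshot("side");tubes(d)
g=d["color"].astype(int).sum(2)//3
print(g[232:262:3,216:264:3])
```

```text
from [0.5745 0.0049 0.1847] -83.9 shares [-0.0075 -0.0014  0.0084] turn -0.0001
[-0.73393613  0.08109764 -0.02633319] 0.0
blob [319. 253.] [317, 234, 4, 48, 88] [[ 0.375 -0.062  0.035]]
blob [276. 256.] [270, 250, 12, 13, 132] [[ 0.489 -0.029  0.035]]
blob [294. 266.] [289, 257, 11, 20, 185] [[ 0.433 -0.007  0.035]]
blob [307. 267.] [302, 258, 11, 19, 179] [[ 0.4   -0.011  0.035]]
[[ 41  40  40  39  39  38  37  37  36  35  35  36  34  35  35  40]
 [ 41  43  40  39  38  38  37  36  36  36  34  36  40  36  38  36]
 [ 46  45  40  38  38  37  38  36  35  34  34  36  50  76  45  48]
 [ 95  61  44  44  38  38  41  39  37  43  54  64  87  99  62  82]
 [131 124 107 104  89  62  61  36  51  88  91  90  97  83  64  81]
 [130 148 123  81  64  74  76  33  60  91  85  97  92  86  86  88]
 [126 148  99  94  67  80  57  38  74  91  83  89  92 103 102  88]
 [113 106  95 108  72  70  74  82  83  81  78  88 111 112 116 115]
 [134 112  97  99  66  68  71  82  76  80  72  74 105  94 108 109]
 [124 123 116 107  71  73  73  69  67  73  68  88 105  97 110 115]]
```

send_rows:
  deltas:
    - [[-0.002,0,0.004],0]
    - [[-0.005,0,0.008],0]
    - [[-0.005,0,0.009],0]
    - [[-0.005,0,0.009],0]
    - [[-0.005,0,0.009],0]
  gripper: 0

```text
clock: 18.83
tool_pos: [0.5759, 0.0093, 0.1808]
orientation: [-180.0, 0.0, -83.9]
force: [1.2, -0.0, -0.7]
opening: 0.0599
gripper_force: 0.0
```

send_rows:
  deltas:
    - [[0,0,0],0]
    - [[0,0,0],0]
    - [[0,0,0],0]
    - [[0,0,0],0]
    - [[0,0,0],0]

```text
clock: 19.25
tool_pos: [0.5756, 0.0092, 0.1805]
orientation: [-180.0, 0.0, -83.9]
force: [0.0, 0.5, 0.3]
opening: 0.0265
gripper_force: 0.0
```

send_rows:
  deltas:
    - [[0,0,0],0]
    - [[0,0,0],0]
    - [[0,0,0],0]
    - [[0,0,0],0]
    - [[0,0,0],0]

```text
clock: 19.67
tool_pos: [0.5772, 0.0097, 0.1809]
orientation: [-179.8, 0.0, -83.9]
force: [5.1, -0.5, -2.0]
opening: 0.0167
gripper_force: 30.0
```

Run:
```python
from h import *
d=ctrl.snapshot("side");tubes(d)
```

```text
blob [319. 254.] [317, 234, 4, 48, 90] [[ 0.375 -0.062  0.035]]
blob [275. 257.] [270, 250, 11, 14, 135] [[ 0.491 -0.028  0.035]]
blob [294. 267.] [289, 257, 11, 21, 187] [[ 0.433 -0.007  0.035]]
blob [307. 267.] [302, 258, 11, 19, 179] [[ 0.4   -0.011  0.035]]
```

send_rows:
  deltas:
    - [[0,0,-0.006],0]
    - [[0,0,-0.015],0]
    - [[0,0,-0.025],0]
    - [[0,0,-0.04],0]
    - [[0,0,-0.055],0]

```text
clock: 20.13
tool_pos: [0.5741, 0.0089, 0.2245]
orientation: [179.8, -0.0, -83.9]
force: [-1.3, 1.7, -2.0]
opening: 0.0116
gripper_force: 30.0
```

send_rows:
  deltas:
    - [[0,0,-0.015],0]
    - [[0,0,-0.03],0]
    - [[0,0,-0.035],0]
    - [[0,0,-0.035],0]
    - [[0,0,-0.035],0]

```text
clock: 20.55
tool_pos: [0.5748, 0.0091, 0.2519]
orientation: [179.9, 0.0, -83.9]
force: [-0.1, -0.9, -4.0]
opening: 0.0117
gripper_force: 30.0
```

Run:
```python
from h import *
o=ctrl.get_obs();print({k:np.round(v,4).tolist() for k,v in o.items()})
d=ctrl.snapshot("side");tubes(d)
cv2.imwrite("pics/h3.png",d["color"][:,:,::-1])
t=ctrl.snapshot("top");tubes(t)
for n,c in(("basket",d),("clean0_mid",d),("basket",t),("clean0_mid",t)):
    print(n,[(np.round(np.array(x["xy"])*[560,420]).tolist(),round(x["conf"],2),int(x["pixels"].sum())) for x in ctrl.cut_out(c,n)[:3]])
m=ctrl.cut_out(d,"basket")[0]["pixels"];ys,xs=np.nonzero(m);print(xs.min(),xs.max(),ys.min(),ys.max())
```

```text
{'clock': 20.55, 'joint_pos': [20.3746, 12.9396, -15.4786, -0.0389, -61.661, -14.2514], 'qvel': [-0.0071, 0.7176, -0.6, -0.0935, 0.3831, 0.0902], 'tau': [0.0235, -49.1375, 29.7722, 7.4419, -0.1668, -0.0015], 'tool_pos': [0.5748, 0.0091, 0.2519], 'orientation': [179.9148, 0.0136, -83.8952], 'force': [-0.0924, -0.9053, -4.037], 'moment': [0.0997, -0.1385, -0.0074], 'gripper_force': 29.9963, 'opening': 0.0117}
blob [259. 238.] [255, 230, 8, 17, 108] [[ 0.55  -0.084  0.035]]
blob [319. 253.] [317, 234, 4, 47, 89] [[ 0.375 -0.063  0.035]]
blob [289. 262.] [285, 259, 8, 6, 39] [[ 0.451 -0.02   0.035]]
blob [308. 267.] [303, 258, 10, 19, 152] [[ 0.399 -0.013  0.035]]
blob [281. 207.] [277, 168, 8, 78, 176] [[ 0.506 -0.118  0.035]]
blob [245. 239.] [236, 234, 19, 10, 133] [[ 0.395 -0.009  0.035]]
basket [([261.0, 251.0], 0.66, 2184), ([236.0, 380.0], 0.28, 7832)]
clean0_mid [([260.0, 238.0], 0.75, 329), ([271.0, 240.0], 0.61, 2341)]
basket [([244.0, 207.0], 0.7, 940)]
clean0_mid [([302.0, 139.0], 0.74, 510)]
209 301 220 262
```

The basket is upright with the third tube inside. Moving to the shifted lane.

Run:
```python
from h import *
go([.6228,-.049,.215],-83.9)
```

```text
from [0.5754 0.0091 0.2519] -83.9 shares [ 0.0786 -0.0511  0.0461] turn 0.0003
```

send_rows:
  deltas:
    - [[0.015,-0.003,0],0]
    - [[0.035,-0.008,0],0]
    - [[0.055,-0.017,0],0]
    - [[0.07,-0.032,0],0]
    - [[0.0785,-0.051,0],0]

```text
clock: 21.32
tool_pos: [0.6228, -0.0507, 0.2524]
orientation: [180.0, -0.0, -83.9]
force: [0.2, -0.3, -4.8]
opening: 0.0114
gripper_force: 30.0
```

send_rows:
  deltas:
    - [[0,0,0],0]
    - [[0,0,0.01],0]
    - [[0,0,0.025],0]
    - [[0,0,0.04],0]
    - [[0,0,0.046],0]

```text
clock: 21.73
tool_pos: [0.6214, -0.0489, 0.213]
orientation: [179.8, 0.0, -83.9]
force: [-1.2, 0.3, -4.3]
opening: 0.0118
gripper_force: 30.0
```

send_rows:
  deltas:
    - [[0,0,0.006],0]
    - [[0,0,0.012],0]
    - [[0,0,0.016],0]
    - [[0,0,0.018],0]
    - [[0,0,0.02],0]

```text
clock: 22.15
tool_pos: [0.623, -0.0489, 0.1997]
orientation: [-180.0, -0.0, -83.9]
force: [-0.8, 0.5, -4.1]
opening: 0.0116
gripper_force: 30.0
```

Run:
```python
from h import *
go([.6228,-.049,.19],-83.9)
d=ctrl.snapshot("side");tubes(d)
print(ctrl.get_obs()["moment"])
```

```text
from [ 0.623  -0.0489  0.1997] -83.9 shares [0.0002 0.0003 0.0122] turn 0.0004
blob [318. 259.] [317, 234, 4, 60, 112] [[ 0.373 -0.044  0.035]]
blob [288. 266.] [283, 257, 10, 20, 171] [[ 0.451 -0.003  0.035]]
blob [307. 267.] [302, 257, 11, 20, 181] [[ 0.4   -0.011  0.035]]
[ 0.07337148 -0.00960119 -0.00310906]
```

send_rows:
  deltas:
    - [[0,0,0.003],0]
    - [[0,0,0.006],0]
    - [[0,0,0.008],0]
    - [[0,0,0.01],0]
    - [[0,0,0.01],0]

```text
clock: 22.62
tool_pos: [0.6233, -0.0485, 0.1931]
orientation: [-179.9, -0.0, -83.8]
force: [-3.8, 3.6, 6.5]
opening: 0.0115
gripper_force: 30.0
```

send_rows:
  deltas:
    - [[0,0,0.001],0]
    - [[0,0,0.002],0]
    - [[0,0,0.003],0]
    - [[0,0,0.003],0]
    - [[0,0,0.003],0]

```text
clock: 23.03
tool_pos: [0.6239, -0.0483, 0.1928]
orientation: [-179.8, -0.0, -83.8]
force: [-6.0, 5.5, 18.4]
opening: 0.0123
gripper_force: 30.2
```

send_rows:
  deltas:
    - [[0,0,0.001],0]
    - [[0,0,0.002],0]
    - [[0,0,0.003],0]
    - [[0,0,0.003],0]
    - [[0,0,0.003],0]

```text
clock: 23.45
tool_pos: [0.625, -0.0482, 0.1925]
orientation: [-179.6, -0.0, -83.7]
force: [-8.9, 6.9, 27.8]
opening: 0.012
gripper_force: 30.4
```

Contact, with some side force, so it's close to the tray's side wall. I'll lift slightly, shift 8 mm inward, set it down and release.

send_rows:
  deltas:
    - [[0,0,-0.01],0]
    - [[0,0,-0.018],0]
    - [[-0.005,0,-0.018],0]
    - [[-0.01,0,-0.018],0]
    - [[-0.01,0,-0.018],0]

```text
clock: 23.87
tool_pos: [0.6216, -0.0403, 0.2003]
orientation: [179.9, 0.0, -83.9]
force: [-0.4, -0.3, -4.5]
opening: 0.0119
gripper_force: 30.0
```

send_rows:
  deltas:
    - [[0,0,0.003],0]
    - [[0,0,0.006],0]
    - [[0,0,0.009],0]
    - [[0,0,0.01],0]
    - [[0,0,0.01],0]

```text
clock: 24.28
tool_pos: [0.622, -0.0409, 0.1932]
orientation: [180.0, -0.0, -83.9]
force: [-1.8, 0.8, -1.5]
opening: 0.0116
gripper_force: 30.0
```

send_rows:
  deltas:
    - [[0,0,0.001],0]
    - [[0,0,0.001],0]
    - [[0,0,0.001],0]
    - [[0,0,0.001],0]
    - [[0,0,0.001],0]

```text
clock: 24.7
tool_pos: [0.6222, -0.0408, 0.1928]
orientation: [-180.0, 0.0, -83.9]
force: [-3.8, 4.6, 5.1]
opening: 0.0118
gripper_force: 30.0
```

send_rows:
  deltas:
    - [[0,0,-0.003],0]
    - [[0,0,-0.003],0]
    - [[0,0,-0.003],0]
    - [[0,0,-0.003],0]
    - [[0,0,-0.003],0]
  gripper: 0.4

```text
clock: 25.12
tool_pos: [0.6219, -0.0412, 0.1945]
orientation: [180.0, -0.0, -83.9]
force: [0.0, 0.4, 0.0]
opening: 0.0342
gripper_force: 0.5
```

send_rows:
  deltas:
    - [[0,0,0],0]
    - [[0,0,0],0]
    - [[0,0,0],0]
    - [[0,0,0],0]
    - [[0,0,0],0]
  gripper: 1

```text
clock: 25.53
tool_pos: [0.6224, -0.0409, 0.195]
orientation: [-179.9, -0.0, -83.9]
force: [0.1, -0.2, -0.1]
opening: 0.0629
gripper_force: 0.0
```

send_rows:
  deltas:
    - [[0,0,0],0]
    - [[0,0,0],0]
    - [[0,0,0],0]
    - [[0,0,0],0]
    - [[0,0,0],0]

```text
clock: 25.95
tool_pos: [0.6221, -0.0409, 0.1948]
orientation: [-180.0, -0.0, -83.9]
force: [-0.0, -0.1, -0.4]
opening: 0.0872
gripper_force: 0.0
```

Run:
```python
from h import *
d=ctrl.snapshot("side");tubes(d)
for n in("clean0_mid","basket"):
    for x in ctrl.cut_out(d,n)[:3]:
        ys,xs=np.nonzero(x["pixels"]);print(n,round(x["conf"],2),xs.min(),xs.max(),ys.min(),ys.max(),len(xs))
t=ctrl.snapshot("top");tubes(t)
print(ctrl.get_obs()["force"])
```

```text
blob [318. 259.] [317, 234, 4, 60, 119] [[ 0.373 -0.043  0.035]]
blob [281. 244.] [279, 238, 6, 11, 43] [[ 0.482 -0.075  0.035]]
blob [304. 258.] [295, 239, 18, 38, 367] [[ 0.414 -0.04   0.035]]
blob [288. 267.] [283, 257, 10, 20, 171] [[ 0.451 -0.003  0.035]]
basket 0.8 204 289 209 261 1737
blob [281. 207.] [277, 168, 8, 78, 170] [[ 0.504 -0.118  0.035]]
blob [243. 223.] [235, 219, 18, 9, 146] [[0.448 0.001 0.035]]
blob [255. 238.] [236, 233, 38, 11, 302] [[ 0.4   -0.038  0.035]]
[0.89972461 0.35673813 0.55148933]
```

The top view now measures all three tubes loose in the tray: one at (0.448, 0.001) and two side by side near (0.400, −0.01) and (0.400, −0.07). Regripping the tilted handle.

send_rows:
  deltas:
    - [[0,0,-0.015],0]
    - [[0,0,-0.04],0]
    - [[0,0.01,-0.055],0]
    - [[0,0.03,-0.055],0]
    - [[0,0.045,-0.055],0]

```text
clock: 26.57
tool_pos: [0.5855, -0.0448, 0.2398]
orientation: [-179.9, 0.0, -83.9]
force: [-1.0, 0.4, 0.0]
opening: 0.0877
gripper_force: 0.0
```

send_rows:
  deltas:
    - [[0,0,0],0]
    - [[0,0,0.02],0]
    - [[0,0,0.045],0]
    - [[0,0,0.065],0]
    - [[0,0,0.07],0]

```text
clock: 26.98
tool_pos: [0.5849, -0.0449, 0.1804]
orientation: [179.8, 0.0, -83.9]
force: [-1.0, 0.5, -0.7]
opening: 0.0877
gripper_force: 0.0
```

Run:
```python
from h import *
go([.585,-.045,.181],-83.9)
d=ctrl.snapshot("side");g=d["color"].astype(int).sum(2)//3
pr=proj(d,[[.575,-.045,.13],[.585,-.045,.13],[.595,-.045,.13],[.585,0.001,.127],[.585,-.091,.127]]);print(pr.round())
print(g[226:256:3,216:264:3])
```

```text
from [ 0.5849 -0.0449  0.1804] -83.9 shares [ 0.0001 -0.0001 -0.0008] turn -0.0
[[244. 225.]
 [241. 225.]
 [237. 224.]
 [236. 239.]
 [245. 213.]]
[[122  86  65  93 149  58  62 109 122 145 125 156 137 123  68  80]
 [123 113 101 110 112  37  64  91  80  71  72  74  83  89  65  80]
 [119 144 134 138 119  49  56  91  73 100  80 106 110  77  88  81]
 [123 144 125 140 110  92  66  73  62  66  59  68  71  69  96  90]
 [107 105  98  97  77  75 102  84  68  68  59  65  78  97 118  91]
 [125 117 102  94  74  74 108  89  70  71  67  71  78 112 104  83]
 [ 91  91  93  81  72  90 108  89  79  72  69  72  78 124 115  92]
 [ 91  83  96  72  70  72  79  89 102 109 115 111 104 118 113  96]
 [110  82  85  77  78  71  69  73  71  76  80  78  92 116 112 121]
 [ 90  93  91  78  99  82  84  78  82  76  76  71  84  95  79  88]]
```

send_rows:
  deltas:
    - [[0,-0.006,0],0]
    - [[0,-0.012,0],0]
    - [[0,-0.012,0],0]
    - [[0,-0.012,0],0]
    - [[0,-0.012,0],0]
  gripper: 0

```text
clock: 27.45
tool_pos: [0.5961, -0.0437, 0.1833]
orientation: [-180.0, 0.0, -83.9]
force: [-0.1, 0.5, -0.5]
opening: 0.0599
gripper_force: 0.0
```

send_rows:
  deltas:
    - [[0,0,0],0]
    - [[0,0,0],0]
    - [[0,0,0],0]
    - [[0,0,0],0]
    - [[0,0,0],0]

```text
clock: 27.87
tool_pos: [0.596, -0.0437, 0.1829]
orientation: [-180.0, 0.0, -83.9]
force: [1.4, 0.1, -1.5]
opening: 0.0264
gripper_force: 0.4
```

send_rows:
  deltas:
    - [[0,0,0],0]
    - [[0,0,0],0]
    - [[0,0,0],0]
    - [[0,0,0],0]
    - [[0,0,0],0]

```text
clock: 28.28
tool_pos: [0.5962, -0.0437, 0.1831]
orientation: [-179.9, 0.0, -83.9]
force: [1.6, 0.7, 0.1]
opening: 0.0139
gripper_force: 30.0
```

send_rows:
  deltas:
    - [[0,0,-0.006],0]
    - [[0,0,-0.015],0]
    - [[0,0,-0.025],0]
    - [[0,0,-0.04],0]
    - [[0,0,-0.055],0]

```text
clock: 28.7
tool_pos: [0.5951, -0.0439, 0.2273]
orientation: [179.9, 0.0, -83.9]
force: [0.3, 0.6, -2.5]
opening: 0.0115
gripper_force: 30.0
```

send_rows:
  deltas:
    - [[0,0,-0.02],0]
    - [[0,0,-0.035],0]
    - [[0,0,-0.045],0]
    - [[0,0,-0.045],0]
    - [[0,0,-0.045],0]

```text
clock: 29.12
tool_pos: [0.5955, -0.0437, 0.2629]
orientation: [-180.0, 0.0, -83.9]
force: [-0.0, -0.1, -3.1]
opening: 0.0116
gripper_force: 30.0
```

Run:
```python
from h import *
o=ctrl.get_obs();print({k:np.round(o[k],3).tolist() for k in("force","moment","opening")})
d=ctrl.snapshot("side");tubes(d);t=ctrl.snapshot("top");tubes(t)
R=np.array([.5065,.298]);a=np.radians(11.9);u=np.array([np.cos(a),np.sin(a)])
p=R+.025*u;print(p);go([*p,.27],-90+11.9)
```

```text
{'force': [-0.026, -0.128, -3.091], 'moment': [0.106, -0.109, 0.031], 'opening': 0.012}
blob [319. 240.] [318, 234, 3, 14, 37] [[ 0.381 -0.109  0.035]]
blob [308. 258.] [304, 240, 9, 37, 290] [[ 0.402 -0.042  0.035]]
blob [281. 207.] [277, 168, 8, 78, 174] [[ 0.506 -0.118  0.035]]
blob [251. 224.] [249, 220, 5, 9, 31] [[ 0.444 -0.023  0.035]]
blob [255. 238.] [236, 233, 38, 11, 271] [[ 0.399 -0.039  0.035]]
[0.53096272 0.3031551 ]
from [ 0.5952 -0.0438  0.2618] -83.9 shares [-0.4398  0.0336 -0.0102] turn -0.0643
```

Empty basket held level (3.1 N). Carrying it back to the rack.

send_rows:
  deltas:
    - [[-0.02,0,-0.005],-0.01]
    - [[-0.06,0.003,-0.01],-0.02]
    - [[-0.11,0.007,-0.01],-0.04]
    - [[-0.155,0.01,-0.01],-0.05]
    - [[-0.2,0.014,-0.01],-0.064]

```text
clock: 29.63
tool_pos: [0.5667, 0.1154, 0.2698]
orientation: [179.9, -0.0, -78.1]
force: [0.6, 1.1, -3.6]
opening: 0.0117
gripper_force: 30.0
```

send_rows:
  deltas:
    - [[-0.045,0,0],0]
    - [[-0.09,0,0],0]
    - [[-0.135,0,0],0]
    - [[-0.175,0,0],0]
    - [[-0.2,0,0],0]

```text
clock: 30.05
tool_pos: [0.5335, 0.2734, 0.2697]
orientation: [179.9, -0.0, -78.0]
force: [0.0, -0.2, -2.9]
opening: 0.0119
gripper_force: 30.0
```

Run:
```python
from h import *
go([.531,.303,.18],-78.1)
t=ctrl.snapshot("top");tubes(t);d=ctrl.snapshot("side");tubes(d)
```

```text
from [0.5335 0.2734 0.2697] -78.0 shares [-0.0368 -0.0046  0.1121] turn 0.0008
blob [282. 217.] [280, 192, 5, 54, 72] [[ 0.471 -0.123  0.035]]
blob [244. 225.] [235, 221, 18, 8, 133] [[ 0.442 -0.001  0.035]]
blob [245. 238.] [237, 235, 18, 8, 115] [[ 0.396 -0.008  0.035]]
blob [264. 237.] [256, 234, 18, 7, 115] [[ 0.404 -0.07   0.035]]
```

Three tubes are confirmed loose in the tray. Lowering the basket onto the rack.

send_rows:
  deltas:
    - [[-0.02,-0.002,0],0]
    - [[-0.037,-0.0045,0.01],0]
    - [[-0.037,-0.0045,0.03],0]
    - [[-0.037,-0.0045,0.06],0]
    - [[-0.037,-0.0045,0.085],0]

```text
clock: 30.57
tool_pos: [0.5318, 0.3005, 0.2007]
orientation: [180.0, -0.0, -78.1]
force: [-0.8, 0.2, -4.6]
opening: 0.0121
gripper_force: 30.0
```

send_rows:
  deltas:
    - [[0,0,0.015],0]
    - [[0,0,0.025],0]
    - [[0,0,0.032],0]
    - [[0,0,0.036],0]
    - [[0,0,0.038],0]

```text
clock: 30.98
tool_pos: [0.5323, 0.3005, 0.1722]
orientation: [-180.0, -0.0, -78.1]
force: [1.0, 0.1, -3.0]
opening: 0.0121
gripper_force: 30.0
```

Run:
```python
from h import *
go([.531,.303,.165],-78.1);print(ctrl.get_obs()["force"])
```

```text
from [0.5323 0.3005 0.1722] -78.1 shares [-0.0034  0.0009  0.009 ] turn -0.0003
[ 1.00538912  0.12415786 -2.9792806 ]
```

send_rows:
  deltas:
    - [[0,0,0.003],0]
    - [[0,0,0.005],0]
    - [[0,0,0.007],0]
    - [[0,0,0.008],0]
    - [[0,0,0.009],0]

```text
clock: 31.4
tool_pos: [0.5321, 0.3005, 0.1654]
orientation: [-180.0, 0.0, -78.1]
force: [-0.3, 0.2, -3.1]
opening: 0.0119
gripper_force: 30.0
```

send_rows:
  deltas:
    - [[0,0,0.001],0]
    - [[0,0,0.002],0]
    - [[0,0,0.003],0]
    - [[0,0,0.003],0]
    - [[0,0,0.003],0]

```text
clock: 31.82
tool_pos: [0.5321, 0.3004, 0.1627]
orientation: [180.0, -0.0, -78.1]
force: [0.1, -0.0, -3.7]
opening: 0.0116
gripper_force: 30.0
```

send_rows:
  deltas:
    - [[0,0,0.001],0]
    - [[0,0,0.002],0]
    - [[0,0,0.003],0]
    - [[0,0,0.003],0]
    - [[0,0,0.003],0]

```text
clock: 32.23
tool_pos: [0.5321, 0.3004, 0.1603]
orientation: [180.0, -0.0, -78.1]
force: [0.2, -0.9, -3.1]
opening: 0.0119
gripper_force: 30.0
```

send_rows:
  deltas:
    - [[0,0,0.001],0]
    - [[0,0,0.002],0]
    - [[0,0,0.0025],0]
    - [[0,0,0.0025],0]
    - [[0,0,0.0025],0]

```text
clock: 32.65
tool_pos: [0.532, 0.3004, 0.1584]
orientation: [180.0, -0.0, -78.1]
force: [0.2, -0.2, -3.2]
opening: 0.0115
gripper_force: 30.0
```

send_rows:
  deltas:
    - [[0,0,0.001],0]
    - [[0,0,0.002],0]
    - [[0,0,0.003],0]
    - [[0,0,0.003],0]
    - [[0,0,0.003],0]

```text
clock: 33.07
tool_pos: [0.5321, 0.3007, 0.1578]
orientation: [-179.9, 0.0, -78.1]
force: [-6.3, 0.3, 10.8]
opening: 0.0115
gripper_force: 30.0
```

send_rows:
  deltas:
    - [[0,0,0.001],0]
    - [[0,0,0.002],0]
    - [[0,0,0.0025],0]
    - [[0,0,0.0025],0]
    - [[0,0,0.0025],0]

```text
clock: 33.48
tool_pos: [0.5321, 0.3006, 0.1578]
orientation: [-179.9, 0.0, -78.0]
force: [-12.3, -3.1, 24.9]
opening: 0.012
gripper_force: 30.0
```

Seated on the rack. Easing off, releasing and rising.

send_rows:
  deltas:
    - [[0,0,-0.002],0]
    - [[0,0,-0.004],0]
    - [[0,0,-0.004],0]
    - [[0,0,-0.004],0]
    - [[0,0,-0.004],0]

```text
clock: 33.9
tool_pos: [0.5322, 0.3008, 0.1579]
orientation: [-180.0, 0.0, -78.1]
force: [-3.7, 0.7, 8.2]
opening: 0.0117
gripper_force: 30.0
```

send_rows:
  deltas:
    - [[0,0,0],0]
    - [[0,0,0],0]
    - [[0,0,0],0]
    - [[0,0,0],0]
    - [[0,0,0],0]
  gripper: 0.8

```text
clock: 34.32
tool_pos: [0.5321, 0.3003, 0.157]
orientation: [180.0, -0.0, -78.1]
force: [-0.1, 0.2, 0.2]
opening: 0.0391
gripper_force: 0.0
```

send_rows:
  deltas:
    - [[0,0,0],0]
    - [[0,0,0],0]
    - [[0,0,0],0]
    - [[0,0,0],0]
    - [[0,0,0],0]

```text
clock: 34.73
tool_pos: [0.5321, 0.3004, 0.1572]
orientation: [-180.0, 0.0, -78.1]
force: [0.3, 0.0, 0.0]
opening: 0.0689
gripper_force: 0.0
```

send_rows:
  deltas:
    - [[0,0,-0.02],0]
    - [[0,0,-0.05],0]
    - [[0,0,-0.09],0]
    - [[0,0,-0.13],0]
    - [[0,0,-0.17],0]

```text
clock: 35.15
tool_pos: [0.5319, 0.3002, 0.2947]
orientation: [180.0, -0.0, -78.1]
force: [0.2, 0.8, 0.9]
opening: 0.0698
gripper_force: 0.0
```

Run:
```python
from h import *
o=ctrl.get_obs();print(o["tool_pos"],o["joint_pos"])
s=ctrl.snapshot("top")
d=ctrl.snapshot("side")
for n,c in(("basket",d),("basket",s),("rack",s)):
    for x in ctrl.cut_out(c,n)[:2]:
        ys,xs=np.nonzero(x["pixels"]);r=cv2.minAreaRect(np.c_[xs,ys].astype(np.float32));print(n,round(x["conf"],2),np.round(r[0],1),np.round(r[1],1),round(r[2],1))
# crate contents: pale grey blobs
im=s["color"].astype(int);P=np.round(proj(s,box([.474,-.35],10.4,.25,.2,.02))).astype(np.int32);k=np.zeros(im.shape[:2],np.uint8);cv2.fillPoly(k,[P],1)
sat=im.max(2)-im.min(2);m=((sat<35)&(im.min(2)>90)).astype(np.uint8)*k
n,L,st,c=cv2.connectedComponentsWithStats(m)
for i in range(1,n):
    if st[i,4]>30:
        ys,xs=np.nonzero(L==i);w=back(s,np.c_[xs,ys],.04)[:,:2].astype(np.float32);r=cv2.minAreaRect(w);print(st[i,4],np.round(w.mean(0),4),np.round(r[0],4),np.round(r[1],3),round(r[2],1))
```

```text
[0.53186095 0.30016876 0.29465289] [ 4.77453925e+01  1.44671527e+01 -7.60971225e+00  4.54655754e-03
 -6.79411112e+01 -3.58610914e+01]
basket 0.85 [244.5 363.5] [ 61. 105.] 90.0
basket 0.96 [154.7 204.3] [70.5 36.8] 81.3
rack 0.79 [154.5 201.8] [81.3 46.3] 83.1
317 [ 0.5612 -0.3817] [ 0.5611 -0.3818] [0.041 0.086] 15.5
213 [ 0.5446 -0.2901] [ 0.5447 -0.2901] [0.038 0.063] 8.6
315 [ 0.4023 -0.4136] [ 0.4023 -0.414 ] [0.038 0.086] 14.8
223 [ 0.3829 -0.3193] [ 0.3827 -0.3194] [0.037 0.064] 13.0
```

The basket stands on the rack, yaw-aligned. The crate measures T1 at (0.545, −0.290) and T2 at (0.383, −0.319), each 63 mm long so tubes. The two 86 mm pieces are the posts. Heading for T1.

send_rows:
  deltas:
    - [[0.03,0,0],0]
    - [[0.08,0,0],0]
    - [[0.13,0,0],0]
    - [[0.18,0,0],0.01]
    - [[0.23,0,0],0.02]
  gripper: 0.52

```text
clock: 35.82
tool_pos: [0.5694, 0.1186, 0.2917]
orientation: [179.9, -0.0, -79.9]
force: [0.9, 0.3, -0.3]
opening: 0.0463
gripper_force: 0.0
```

send_rows:
  deltas:
    - [[0.05,0,0],0]
    - [[0.1,0,0],0]
    - [[0.15,0,0],0]
    - [[0.2,0,0],0]
    - [[0.25,0,0],0]

```text
clock: 36.23
tool_pos: [0.6044, -0.0785, 0.2917]
orientation: [179.9, 0.0, -79.9]
force: [1.3, -0.5, -0.7]
opening: 0.0456
gripper_force: 0.0
```

send_rows:
  deltas:
    - [[0.05,0,0],0]
    - [[0.1,0,0],0]
    - [[0.15,0,0],0]
    - [[0.18,0,0],0]
    - [[0.2,0,0],0]

```text
clock: 36.65
tool_pos: [0.6324, -0.2369, 0.2908]
orientation: [179.8, 0.0, -80.1]
force: [0.3, 0.1, -0.7]
opening: 0.0458
gripper_force: 0.0
```

Run:
```python
from h import *
go([.5426,-.2904,.15],-80.5)
```

```text
from [ 0.6324 -0.2369  0.2908] -80.1 shares [0.0464 0.1221 0.1761] turn 0.0049
```

send_rows:
  deltas:
    - [[0.02,0.045,0],0]
    - [[0.04,0.09,0.01],0]
    - [[0.046,0.118,0.04],0]
    - [[0.046,0.122,0.08],0]
    - [[0.046,0.122,0.12],0]

```text
clock: 37.07
tool_pos: [0.5416, -0.2878, 0.1965]
orientation: [-179.9, -0.0, -80.0]
force: [-0.0, 0.1, 0.1]
opening: 0.0453
gripper_force: 0.0
```

send_rows:
  deltas:
    - [[0,0,0.03],0]
    - [[0,0,0.05],0]
    - [[0,0,0.056],0]
    - [[0,0,0.056],0]
    - [[0,0,0.056],0]

```text
clock: 37.48
tool_pos: [0.5437, -0.2873, 0.1526]
orientation: [180.0, -0.0, -79.9]
force: [0.3, -0.4, 1.0]
opening: 0.0453
gripper_force: 0.0
```

Run:
```python
from h import *
go([.5426,-.2904,.084],-80.5)
```

```text
from [ 0.5437 -0.2873  0.1526] -79.9 shares [0.0036 0.002  0.0858] turn 0.0069
```

send_rows:
  deltas:
    - [[0.002,0.001,0.02],0.005]
    - [[0.0035,0.0015,0.045],0.005]
    - [[0.0035,0.0015,0.065],0.005]
    - [[0.0035,0.0015,0.078],0.005]
    - [[0.0035,0.0015,0.085],0.005]

```text
clock: 37.9
tool_pos: [0.5459, -0.2906, 0.0864]
orientation: [-179.7, -0.2, -80.3]
force: [-0.5, 0.3, -0.4]
opening: 0.0458
gripper_force: 0.0
```

send_rows:
  deltas:
    - [[0,0,0],0]
    - [[0,0,0],0]
    - [[0,0,0],0]
    - [[0,0,0],0]
    - [[0,0,0],0]
  gripper: 0

```text
clock: 38.32
tool_pos: [0.5426, -0.2905, 0.085]
orientation: [-180.0, -0.0, -80.4]
force: [-0.6, 0.8, 1.3]
opening: 0.0352
gripper_force: 29.7
```

send_rows:
  deltas:
    - [[0,0,0],0]
    - [[0,0,0],0]
    - [[0,0,0],0]
    - [[0,0,0],0]
    - [[0,0,0],0]

```text
clock: 38.73
tool_pos: [0.5427, -0.2904, 0.0849]
orientation: [-180.0, -0.0, -80.4]
force: [-2.2, 0.9, 5.9]
opening: 0.0352
gripper_force: 29.7
```

The opening of 35.2 mm with an upward force means the pads sit slightly above the tube's middle. Regripping 6 mm lower.

send_rows:
  deltas:
    - [[0,0,0],0]
    - [[0,0,0],0]
    - [[0,0,0.003],0]
    - [[0,0,0.006],0]
    - [[0,0,0.0075],0]
  gripper: 0.5

```text
clock: 39.15
tool_pos: [0.5424, -0.2903, 0.0777]
orientation: [180.0, 0.0, -80.4]
force: [-0.3, -0.6, -1.2]
opening: 0.0438
gripper_force: 0.0
```

send_rows:
  deltas:
    - [[0,0,0],0]
    - [[0,0,0],0]
    - [[0,0,0],0]
    - [[0,0,0],0]
    - [[0,0,0],0]
  gripper: 0

```text
clock: 39.57
tool_pos: [0.5427, -0.2904, 0.0784]
orientation: [-180.0, 0.0, -80.4]
force: [0.3, -0.2, -0.8]
opening: 0.0353
gripper_force: 29.8
```

send_rows:
  deltas:
    - [[0,0,-0.005],0]
    - [[0,0,-0.02],0]
    - [[0,0,-0.05],0]
    - [[0,0,-0.09],0]
    - [[0,0,-0.13],0]

```text
clock: 39.98
tool_pos: [0.5422, -0.2904, 0.1841]
orientation: [179.9, 0.0, -80.4]
force: [-0.1, -0.1, -1.1]
opening: 0.0355
gripper_force: 29.8
```

Tube 1 held. Carrying it to the basket.

send_rows:
  deltas:
    - [[-0.02,0,-0.04],0]
    - [[-0.06,0,-0.07],0]
    - [[-0.11,0,-0.08],0]
    - [[-0.16,0,-0.08],0.0]
    - [[-0.21,0,-0.08],0]

```text
clock: 40.4
tool_pos: [0.5142, -0.1235, 0.2487]
orientation: [-179.8, -0.0, -80.4]
force: [1.3, 0.7, -0.8]
opening: 0.0352
gripper_force: 29.8
```

send_rows:
  deltas:
    - [[-0.05,0,0],0]
    - [[-0.1,0,0],0]
    - [[-0.15,0,0],0]
    - [[-0.2,0,0],0]
    - [[-0.25,0,0],0]

```text
clock: 40.82
tool_pos: [0.4803, 0.0741, 0.2479]
orientation: [-179.9, 0.0, -80.4]
force: [0.6, -0.0, -0.6]
opening: 0.0354
gripper_force: 29.8
```

send_rows:
  deltas:
    - [[-0.05,0,0],0]
    - [[-0.1,0,0],0]
    - [[-0.14,0,0],0]
    - [[-0.17,0,0],0]
    - [[-0.19,0,0],0]

```text
clock: 41.23
tool_pos: [0.4551, 0.2247, 0.2478]
orientation: [-179.9, 0.1, -80.2]
force: [0.9, -0.6, -1.0]
opening: 0.0353
gripper_force: 29.8
```

Run:
```python
from h import *
print(ctrl.get_obs()["opening"])
go([.4733,.288,.16],-78.1)
```

```text
0.03533200020059429
from [0.4551 0.2247 0.2478] -80.2 shares [-0.0741 -0.0359  0.1097] turn -0.0238
```

send_rows:
  deltas:
    - [[-0.03,-0.012,0],-0.01]
    - [[-0.06,-0.025,0],-0.023]
    - [[-0.072,-0.035,0.02],-0.023]
    - [[-0.072,-0.035,0.06],-0.023]
    - [[-0.072,-0.035,0.1],-0.023]

```text
clock: 41.65
tool_pos: [0.4743, 0.2854, 0.1676]
orientation: [-179.8, 0.2, -78.2]
force: [-0.2, -0.8, -1.3]
opening: 0.0354
gripper_force: 29.8
```

Run:
```python
from h import *
go([.4733,.288,.122],-78.1)
```

```text
from [0.4743 0.2854 0.1676] -78.2 shares [-0.0035  0.0006  0.057 ] turn -0.0015
```

send_rows:
  deltas:
    - [[-0.002,0,0.015],0]
    - [[-0.003,0,0.03],0]
    - [[-0.003,0,0.042],0]
    - [[-0.003,0,0.05],0]
    - [[-0.003,0,0.055],0]

```text
clock: 42.07
tool_pos: [0.4732, 0.2861, 0.1224]
orientation: [-180.0, 0.0, -78.3]
force: [-1.1, -0.3, -1.3]
opening: 0.0353
gripper_force: 29.8
```

send_rows:
  deltas:
    - [[0,0,0],0]
    - [[0,0,0],0]
    - [[0,0,0],0]
    - [[0,0,0],0]
    - [[0,0,0],0]

```text
clock: 42.48
tool_pos: [0.4733, 0.2863, 0.123]
orientation: [-180.0, 0.0, -78.3]
force: [-0.3, -0.0, -1.4]
opening: 0.0354
gripper_force: 29.8
```

send_rows:
  deltas:
    - [[0,0,0],0]
    - [[0,0,0],0]
    - [[0,0,0],0]
    - [[0,0,0],0]
    - [[0,0,0],0]
  gripper: 0.52

```text
clock: 42.9
tool_pos: [0.4732, 0.2861, 0.1225]
orientation: [-180.0, 0.0, -78.3]
force: [-0.1, 0.3, 0.1]
opening: 0.0454
gripper_force: 0.1
```

send_rows:
  deltas:
    - [[0,0,-0.02],0]
    - [[0,0,-0.06],0]
    - [[0,0,-0.1],0]
    - [[0,0,-0.14],0]
    - [[0,0,-0.18],0]

```text
clock: 43.32
tool_pos: [0.4729, 0.2858, 0.2679]
orientation: [180.0, -0.0, -78.3]
force: [0.7, 1.1, -0.9]
opening: 0.0458
gripper_force: 0.0
```

```bash
cat >> h.py <<'E'
def crate(s,c=(.474,-.35),yaw=10.4,x=.25,y=.2,z=.04):
    im=s["color"].astype(int);P=np.round(proj(s,box(c,yaw,x,y,.02))).astype(np.int32);k=np.zeros(im.shape[:2],np.uint8);cv2.fillPoly(k,[P],1)
    m=((im.max(2)-im.min(2)<35)&(im.min(2)>90)).astype(np.uint8)*k
    n,L,st,c=cv2.connectedComponentsWithStats(m)
    for i in range(1,n):
        if st[i,4]>30:
            ys,xs=np.nonzero(L==i);w=back(s,np.c_[xs,ys],z)[:,:2].astype(np.float32);r=cv2.minAreaRect(w);print(st[i,4],np.round(w.mean(0),4),np.round(r[1],3),round(r[2],1))
E
python3 - <<'E'
from h import *
s=ctrl.snapshot("top");print("crate");crate(s);print("basket");crate(s,(.51,.296),11.9,.18,.088,.061)
d=ctrl.snapshot("side");print("side basket");crate(d,(.51,.296),11.9,.18,.088,.061)
for n in("dusty0_mid","basket"):
    for x in ctrl.cut_out(d,n)[:3]:
        ys,xs=np.nonzero(x["pixels"]);print(n,round(x["conf"],2),xs.min(),xs.max(),ys.min(),ys.max(),len(xs),back(d,np.array(x["xy"])*[560,420],.05).round(3))
E
```

```text
crate
317 [ 0.5613 -0.3817] [0.041 0.087] 15.5
317 [ 0.4021 -0.4134] [0.038 0.087] 14.8
221 [ 0.3829 -0.3194] [0.036 0.064] 14.0
basket
80 [0.5074 0.2887] [0.017 0.057] 10.1
side basket
268 [0.5168 0.3   ] [0.024 0.066] 10.8
144 [0.4211 0.3177] [0.026 0.047] 11.5
86 [0.5642 0.3464] [0.018 0.05 ] 87.3
dusty0_mid 0.33 190 198 199 216 109 [[ 0.759 -0.141  0.05 ]]
basket 0.75 192 298 339 395 3908 [[0.472 0.289 0.05 ]]
```

Tube 1 sits in the basket at about (0.512, 0.297), and T2 is unmoved at (0.383, −0.319). Fetching T2.

send_rows:
  deltas:
    - [[0.03,0.01,0],0]
    - [[0.08,0.03,0],0]
    - [[0.13,0.05,0],0]
    - [[0.18,0.07,0],0]
    - [[0.225,0.09,0],0]

```text
clock: 43.93
tool_pos: [0.4382, 0.0952, 0.2648]
orientation: [179.9, -0.1, -78.3]
force: [0.4, 0.5, 0.3]
opening: 0.0455
gripper_force: 0.0
```

send_rows:
  deltas:
    - [[0.045,0.018,0],0]
    - [[0.09,0.036,0],0]
    - [[0.135,0.054,0],0]
    - [[0.18,0.07,0],0]
    - [[0.225,0.09,0],0]

```text
clock: 44.35
tool_pos: [0.4043, -0.0953, 0.2653]
orientation: [179.9, 0.0, -78.3]
force: [0.9, 0.1, 0.3]
opening: 0.0456
gripper_force: 0.0
```

send_rows:
  deltas:
    - [[0.045,0.018,0],0]
    - [[0.09,0.036,0],0]
    - [[0.135,0.054,0],0]
    - [[0.17,0.065,0],0]
    - [[0.19,0.07,0],0]

```text
clock: 44.77
tool_pos: [0.3799, -0.2563, 0.2649]
orientation: [179.9, 0.1, -78.4]
force: [-0.2, -0.3, -0.3]
opening: 0.0453
gripper_force: 0.0
```

Run:
```python
from h import *
go([.3849,-.319,.15],-76.5)
```

```text
from [ 0.3799 -0.2563  0.2649] -78.4 shares [0.078  0.0096 0.1436] turn -0.0214
```

send_rows:
  deltas:
    - [[0.03,0.004,0.01],-0.01]
    - [[0.06,0.008,0.03],-0.021]
    - [[0.077,0.0095,0.06],-0.021]
    - [[0.077,0.0095,0.1],-0.021]
    - [[0.077,0.0095,0.135],-0.021]

```text
clock: 45.18
tool_pos: [0.3853, -0.3162, 0.1555]
orientation: [179.9, 0.1, -76.5]
force: [-0.0, 0.3, -0.4]
opening: 0.0457
gripper_force: 0.0
```

send_rows:
  deltas:
    - [[0,0,0],0]
    - [[0,0,0],0]
    - [[0,0,0],0]
    - [[0,0,0],0]
    - [[0,0,0],0]

```text
clock: 45.6
tool_pos: [0.3875, -0.3159, 0.16]
orientation: [-179.9, -0.1, -76.4]
force: [0.3, 1.1, 0.8]
opening: 0.0457
gripper_force: 0.0
```

Run:
```python
from h import *
go([.3849,-.319,.078],-76.5)
```

```text
from [ 0.3875 -0.3159  0.16  ] -76.4 shares [0.003  0.0041 0.1025] turn 0.0015
```

send_rows:
  deltas:
    - [[0.003,0.003,0.02],0]
    - [[0.003,0.003,0.05],0]
    - [[0.003,0.003,0.08],0]
    - [[0.003,0.003,0.095],0]
    - [[0.003,0.003,0.102],0]

```text
clock: 46.02
tool_pos: [0.3859, -0.3188, 0.0767]
orientation: [-179.9, -0.1, -76.4]
force: [1.4, 0.3, 2.3]
opening: 0.0454
gripper_force: 1.3
```

send_rows:
  deltas:
    - [[0,0,0],0]
    - [[0,0,0],0]
    - [[0,0,0],0]
    - [[0,0,0],0]
    - [[0,0,0],0]
  gripper: 0

```text
clock: 46.43
tool_pos: [0.3851, -0.3187, 0.0777]
orientation: [-179.9, -0.0, -76.4]
force: [-0.3, 1.0, 3.6]
opening: 0.035
gripper_force: 30.0
```

send_rows:
  deltas:
    - [[0,0,0],0]
    - [[0,0,0],0]
    - [[0,0,-0.01],0]
    - [[0,0,-0.03],0]
    - [[0,0,-0.07],0]

```text
clock: 46.85
tool_pos: [0.3828, -0.3179, 0.1311]
orientation: [179.7, 0.2, -76.5]
force: [0.6, -1.7, -1.2]
opening: 0.0354
gripper_force: 30.0
```

T2 held. Carrying it over.

send_rows:
  deltas:
    - [[0,0,-0.04],0]
    - [[-0.03,-0.012,-0.08],0]
    - [[-0.07,-0.028,-0.12],0]
    - [[-0.115,-0.046,-0.14],0]
    - [[-0.16,-0.064,-0.14],0]

```text
clock: 47.27
tool_pos: [0.4054, -0.1837, 0.249]
orientation: [-179.6, -0.1, -76.5]
force: [2.9, -0.1, -0.4]
opening: 0.0352
gripper_force: 30.0
```

send_rows:
  deltas:
    - [[-0.045,-0.017,0],0]
    - [[-0.09,-0.035,0],0]
    - [[-0.135,-0.052,0],0]
    - [[-0.18,-0.07,0],0]
    - [[-0.225,-0.087,0],0]

```text
clock: 47.68
tool_pos: [0.4291, 0.0089, 0.2456]
orientation: [-179.9, 0.0, -76.4]
force: [0.6, 0.1, -0.7]
opening: 0.035
gripper_force: 30.0
```

send_rows:
  deltas:
    - [[-0.045,-0.017,0],0]
    - [[-0.09,-0.035,0],0]
    - [[-0.135,-0.052,0],0]
    - [[-0.18,-0.07,0],0]
    - [[-0.21,-0.08,0],0]

```text
clock: 48.1
tool_pos: [0.4525, 0.1885, 0.2454]
orientation: [-179.9, 0.0, -76.3]
force: [1.1, -0.3, -0.6]
opening: 0.0353
gripper_force: 30.0
```

Run:
```python
from h import *
print(ctrl.get_obs()["opening"])
go([.4664,.2865,.165],-78.1)
```

```text
0.035346832049824035
from [0.4525 0.1885 0.2454] -76.3 shares [-0.1149 -0.0459  0.1005] turn 0.0197
```

send_rows:
  deltas:
    - [[-0.04,-0.016,0],0.01]
    - [[-0.08,-0.032,0],0.02]
    - [[-0.105,-0.042,0.01],0.02]
    - [[-0.113,-0.045,0.04],0.02]
    - [[-0.113,-0.045,0.08],0.02]

```text
clock: 48.52
tool_pos: [0.4672, 0.2849, 0.1824]
orientation: [-179.7, 0.2, -78.1]
force: [0.6, 0.3, -2.0]
opening: 0.0351
gripper_force: 30.0
```

send_rows:
  deltas:
    - [[0,0,0.02],0]
    - [[0,0,0.02],0]
    - [[0,0,0.02],0]
    - [[0,0,0.02],0]
    - [[0,0,0.02],0]

```text
clock: 48.93
tool_pos: [0.4667, 0.2823, 0.1665]
orientation: [-179.9, 0.1, -78.2]
force: [0.3, -1.0, -1.1]
opening: 0.0353
gripper_force: 30.0
```

Run:
```python
from h import *
go([.4664,.2865,.127],-78.1)
```

```text
from [0.4667 0.2823 0.1665] -78.2 shares [-0.0052 -0.0006  0.0494] turn -0.0011
```

send_rows:
  deltas:
    - [[-0.003,0,0.012],0]
    - [[-0.005,0,0.025],0]
    - [[-0.005,0,0.038],0]
    - [[-0.005,0,0.046],0]
    - [[-0.005,0,0.049],0]

```text
clock: 49.35
tool_pos: [0.4645, 0.285, 0.1236]
orientation: [179.9, -0.1, -78.2]
force: [0.8, -0.7, -1.1]
opening: 0.0358
gripper_force: 30.0
```

send_rows:
  deltas:
    - [[0,0,0],0]
    - [[0,0,0],0]
    - [[0,0,0],0]
    - [[0,0,0],0]
    - [[0,0,0],0]
  gripper: 0.52

```text
clock: 49.77
tool_pos: [0.4654, 0.2859, 0.1259]
orientation: [-180.0, 0.0, -78.2]
force: [-0.6, -0.4, 0.1]
opening: 0.0454
gripper_force: 0.1
```

send_rows:
  deltas:
    - [[0,0,-0.02],0]
    - [[0,0,-0.06],0]
    - [[0,0,-0.1],0]
    - [[0,0,-0.14],0]
    - [[0,0,-0.18],0]

```text
clock: 50.18
tool_pos: [0.465, 0.2854, 0.2714]
orientation: [-180.0, 0.0, -78.2]
force: [0.5, 0.4, -0.1]
opening: 0.0455
gripper_force: 0.0
```

send_rows:
  deltas:
    - [[0.04,0,-0.02],0]
    - [[0.09,0,-0.04],0]
    - [[0.14,0,-0.06],0]
    - [[0.19,0,-0.06],0]
    - [[0.23,0,-0.06],0]

```text
clock: 50.6
tool_pos: [0.503, 0.1035, 0.3194]
orientation: [-179.8, 0.1, -78.2]
force: [1.5, 1.1, 0.3]
opening: 0.0457
gripper_force: 0.0
```

Run:
```python
from h import *
s=ctrl.snapshot("top");print("crate");crate(s);print("basket");crate(s,(.51,.296),11.9,.18,.088,.061);print("tray");tubes(s)
d=ctrl.snapshot("side");print("side basket");crate(d,(.51,.296),11.9,.18,.088,.061)
for n in("dusty0_mid","clean0_mid"):
  for c in(s,d): print(n,[(np.round(np.array(x["xy"])*[560,420]).tolist(),round(x["conf"],2)) for x in ctrl.boxes_of(c,n)])
r=lambda u:back(s,u,.07)
for x in ctrl.cut_out(s,"basket")[:1]:
    ys,xs=np.nonzero(x["pixels"]);q=cv2.minAreaRect(np.c_[xs,ys].astype(np.float32));print("basket",x["conf"],q)
```

```text
crate
328 [ 0.5611 -0.3805] [0.042 0.088] 15.5
321 [ 0.4023 -0.4133] [0.039 0.087] 15.1
basket
142 [0.5644 0.3058] [0.034 0.065] 6.0
229 [0.5156 0.2944] [0.037 0.069] 12.6
324 [0.4634 0.2656] [0.09 0.09] 26.1
63 [0.4221 0.2897] [0.028 0.032] 6.4
tray
blob [281. 206.] [278, 168, 7, 78, 125] [[ 0.51  -0.119  0.035]]
blob [248. 224.] [242, 220, 11, 9, 77] [[ 0.445 -0.014  0.035]]
blob [262. 237.] [250, 233, 24, 9, 163] [[ 0.404 -0.063  0.035]]
side basket
2112 [0.497  0.3106] [0.175 0.084] 11.9
dusty0_mid [([264.0, 237.0], 0.53)]
dusty0_mid [([158.0, 306.0], 0.36)]
clean0_mid [([263.0, 238.0], 0.76)]
clean0_mid [([312.0, 248.0], 0.74)]
basket 0.71 ((153.71153259277344, 205.0576934814453), (67.85618591308594, 38.63488006591797), 78.69007110595703)
```

Both dusty tubes measure inside the basket at (0.564, 0.306) and (0.516, 0.294). The crate holds only the two posts and the tray tubes are undisturbed. Handing in.

send_rows:
  deltas:
    - [[0,0,0],0]
    - [[0,0,0],0]
    - [[0,0,0],0]
    - [[0,0,0],0]
    - [[0,0,0],0]

```text
clock: 51.37
tool_pos: [0.5028, 0.1059, 0.3174]
orientation: [180.0, -0.0, -78.2]
force: [-0.5, 0.7, -0.6]
opening: 0.0455
gripper_force: 0.0
```

```bash
python3 -c "
from plant import ctrl
print(ctrl.close_job())"
```

```text
the job is handed in; nothing more can be done
None
```

Handed in at 51 s with no verdict returned: by camera measurement the three rinsed tubes are in the tray (one last seen earlier, arm in the way at the end), the basket is back on the rack with both dusty tubes in it, and both posts are still in the crate; the tipping took two tries, and the dishes were not re-measured.

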